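Put the headphone coupler set away

TASK

The four metal parts of the headphone coupler set have been left piled up on the bench. Take the pile apart and put each part into the tray of its own shape and size: the long block in the long tray, the round coupler in the large round tray, the square coupler in the square tray and the little barrel, standing upright, in the small round tray, each flat on the tray's floor inside the rim. Set the parts down without dropping them, and leave the mouse and the clear electronics box where they are.

Things in the scene. Friction and masses are not known exactly. Their poses are not given: they have to be found in the camera images.
- block: Long plain dark steel-grey block with small screw holes near its ends, the bottom of the pile: 56 mm along its x axis, 140 mm along its y axis, 28 mm high, about 0.4 kg. Origin at the centre of its underside, z up. At the start it lies on the bench with the two couplers side by side on its top, 36 mm either side of its middle along its y axis; which coupler is on which side varies. It can be gripped across its 56 mm width.
- round_coupler: Round aluminium disc with a dark bore in its top: 50 mm diameter, 26 mm high, about 0.14 kg. Origin at the centre of its underside, z up. At the start it lies on the block; the barrel may be standing on it.
- square_coupler: Square aluminium piece with a dark bore and four screw holes in its top: 48 mm by 48 mm (along its x and y axes), 26 mm high, about 0.16 kg. Origin at the centre of its underside, z up. At the start it lies on the block, turned roughly as the block is; the barrel may be standing on it.
- barrel: Small upright brass cylinder with two dark grooves: 26 mm diameter, 34 mm high, about 0.14 kg. Origin at the centre of its underside, z along its axis, up. At the start it stands on top of one of the two couplers, as the top of the pile.
- long_tray: Long black plastic tray with a grey felt floor, inside 76 mm along its x axis by 160 mm along its y axis; the place of the block. Its origin is the centre of its underside, z up. The floor it offers is 4 mm above the bench, and the rim stands 4 mm above that floor (8 mm above the bench), with walls 4 mm thick. Fixed to the bench.
- large_round_tray: Round black plastic tray with a grey felt floor, 70 mm inside diameter; the place of the round coupler. Its origin is the centre of its underside, z up. The floor it offers is 4 mm above the bench, and the rim stands 4 mm above that floor (8 mm above the bench), with walls 4 mm thick. Fixed to the bench.
- square_tray: Square black plastic tray with a grey felt floor, inside 68 mm by 68 mm (along its x and y axes); the place of the square coupler. Its origin is the centre of its underside, z up. The floor it offers is 4 mm above the bench, and the rim stands 4 mm above that floor (8 mm above the bench), with walls 4 mm thick. Fixed to the bench.
- small_round_tray: Small round black plastic tray with a grey felt floor, 46 mm inside diameter; the place of the barrel. Its origin is the centre of its underside, z up. The floor it offers is 4 mm above the bench, and the rim stands 4 mm above that floor (8 mm above the bench), with walls 4 mm thick. Fixed to the bench.
- mouse: Black computer mouse, loose, about 105 mm (its x) by 60 mm by 34 mm high. Origin at the centre of its underside. Not part of the job.
- clear_box: Clear plastic box with a green circuit board inside and three white knobs on top, loose, 70 mm (its x) by 95 mm (its y), 46 mm high with the knobs. Origin at the centre of its underside. Not part of the job.
There are look-alikes about, which are no part of the job. Of the things like the barrel, leave any that is green; of the rest the larger one is meant. Leave any blue or yellow look-alike of the small_round_tray alone.

How it is judged:
At the end, for the whole second after the job is handed in: Each part rests flat (within 0.06 rad) on its own tray's floor (height within 3 mm), centred within 15 mm (block, square coupler) or 12 mm (round coupler, barrel), released and at rest; the mouse and the clear box are within 20 mm of where they were (horizontal distance between block and long_tray below 0.015 m and z of block in the frame of long_tray between 0.001 and 0.007 m and angle between each of block, round_coupler, square_coupler, barrel's own z axis and vertical below 0.06 rad and linear speed of each of block, round_coupler, square_coupler, barrel below 0.02 m/s and angular speed of each of block, round_coupler, square_coupler, barrel below 0.2 rad/s and horizontal distance between round_coupler and large_round_tray below 0.012 m and z of round_coupler in the frame of large_round_tray between 0.001 and 0.007 m and horizontal distance between square_coupler and square_tray below 0.015 m and z of square_coupler in the frame of square_tray between 0.001 and 0.007 m and horizontal distance between barrel and small_round_tray below 0.012 m and z of barrel in the frame of small_round_tray between 0.001 and 0.007 m and distance of each of mouse, clear_box from where it was at the start of the episode below 0.02 m); the robot touches nothing.
It fails at once if a part is dropped (moves faster than 0.5 m/s while the fingers are not touching it) ((contact force between the fingers and block below 0.05 N and linear speed of block above 0.5 m/s) or (contact force between the fingers and round_coupler below 0.05 N and linear speed of round_coupler above 0.5 m/s) or (contact force between the fingers and square_coupler below 0.05 N and linear speed of square_coupler above 0.5 m/s) or (contact force between the fingers and barrel below 0.05 N and linear speed of barrel above 0.5 m/s)).
It fails at once if the mouse or the clear box is pushed more than 20 mm (distance of any of mouse, clear_box from where it was at the start of the episode above 0.02 m).
It also fails if it takes over 106 s, if anything falls off the work surface, if the arm or the gripper's body presses on something with over 40 N, if the wrist force passes 120 N, or if a joint passes its speed limit or range.

ROBOT

A 6-joint arm with a two-finger parallel gripper is mounted at the origin on the work surface. World frame = base frame: x ahead of the robot, y to its left, z up, the work surface at z = 0. Lengths are in m, angles in rad, forces in N, time in s.
With the tool pointing down it reaches from about 0.3 to 0.775 m from the base axis. Payload 14.6 kg.
Tool frame: the origin (TCP) lies between the finger pads; the fingertips stand 14 mm ahead of it and the grasp point (between the pads) lies 5 mm behind it; z points along the fingers, x is the direction in which the jaws open and shut, and the axes are right-handed (so a half turn about z gives the same grasp; the last joint's range is limited). The gripper opens to 85 mm and grips with 20 to 120 N. Pads are 22 mm wide; open, the fingers measure 114 mm over their backs; the gripper's body (76 mm by 85 mm) begins 54 mm behind the grasp point. The pads swing forward as they close: fully open they stand 13 mm farther back than shut.
Start: joints at [1.156, 0.3, 1.521, -0, 1.321, -0.067], TCP at [0.187, 0.517, 0.245] pointing down, gripper open.
Joint ranges: [-3.03, 3.03], [-0.79, 2.21], [0.23, 2.52], [-1.04, 4.18], [0, 3.07], [-2.55, 2.55]. Speed limits (rad/s): [2.22, 2.22, 2.57, 3.14, 3.14, 3.14].

INTERFACE

Orientations are given as a rotation vector (axis times angle).
In Python, from bench import bot gives the robot as it stands. The module is installed in compiled form; this text tells all that it offers.
- The arm moves only by the tool apply_moves, never from a script. Its argument "series" is a list of rows, each a list of 5 numbers: the finger opening in cm, from 0 to 8.54, then the shift along the tool's x, y, z in cm, then the turn about the tool's z in rad. In form: [[gripper, tx, ty, tz, turn], ...]. A call has 1 to 20 rows; each row shifts and turns the commanded pose from where the row before left it, along the tool's axes as they then stand; what a row does not reach is not made up. A row lasts 1/12 s, in which the tool goes at most 41.7 mm and 7.16 degrees, less where a joint would pass 70% of its speed; a pose out of reach is approached as far as the arm can. A call with a gripper value outside its range is refused whole. The fingers move at their own pace and stop on an object; the grip force is fixed at half the most. Time passes only in rows, so rows that do not move let the fingers close. It gives the time, the measured TCP pose, the force and the opening at its end, in the units of the state.
- bot.sense(): the state, without advancing time (a new reading comes with each control period).
- bot.read_camera(name): name is "scene" or "top"; returns a dict with "pixels" (384x512x3 uint8, red, green, blue), "fov_y" (degrees; the focal length in pixels is half the picture's height over the tangent of half this angle, whatever the lens; pixels are square), "cx", "cy" (the principal point, pixels), "position" and "attitude" of the camera in the world. Camera axes: x right, y up, looking along -z (the intrinsics and any distortion apply to the point x, -y, -z); pixel columns grow to the right and rows downward; lengths in m; the calibration is good to about 2 mm. A picture is of the moment at which its call begins. There is no depth.
- bot.finish_job(): hands the job in, once; it reports no verdict.
The state is a dict: "t": time; "joints": joint angles; "dq": joint speeds; "effort": joint torques, N m; "tcp_pos": TCP position; "tool_rot": TCP orientation; "ft_force": force on the tool from outside, world axes, zero at the start; "torque": the same for the moment, N m; "width": opening from 0.0 (shut) to 1.0 (fully open).
Only numpy, scipy, OpenCV 4.12 (cv2) and the standard library are available. Lean on these libraries where they do the work, as an engineer would, in place of code of your own. Each camera call takes 0.05 s, during which the arm holds its last target.

## Working session

There is one attempt and no reset: what is moved stays moved. The work goes in short steps, Python scripts to look and compute and a tool call to move; the robot and the scene stay as the last step left them, time stands still between calls to the robot, and variables do not carry over. Pictures are saved under pics/ and viewed, and the job is handed in when it is done.

Besides the shell and the picture viewer there is one more tool, called after "Request:" as name(argument=value, ...), one argument or row to a line, values as JSON. apply_moves: Moves the arm, as the interface text tells. Its arguments: {"type":"object","properties":{"series":{"type":"array","items":{"type":"array","items":{"type":"number"}}}},"required":["series"]}

```bash
mkdir -p pics; ls; python3 - <<'E'
from bench import bot
import cv2
print(bot.sense())
for n in ["scene","top"]:
    c=bot.read_camera(n); print(n,{k:v for k,v in c.items() if k!="pixels"})
    cv2.imwrite(f"pics/{n}0.png",c["pixels"][:,:,::-1])
E
```

```text
pics
{'t': 0.0, 'joints': array([ 1.15641013e+00,  3.00495535e-01,  1.52156599e+00,  3.82659178e-06,
        1.32071202e+00, -6.65720448e-02]), 'dq': array([ 0.00035094, -0.00144302, -0.00155098,  0.00023032, -0.00082933,
       -0.00010658]), 'effort': array([ 7.29404837e-04, -5.43507886e+01, -3.61790979e+01, -4.12330257e-05,
        4.02181438e-03,  1.30841011e-05]), 'tcp_pos': array([0.18736537, 0.51687468, 0.24471429]), 'tool_rot': array([ 2.57181572e+00,  1.80320271e+00, -1.58900169e-03]), 'ft_force': array([ 0.1378442 , -0.00629574,  0.76453892]), 'torque': array([ 0.01134463,  0.05366913, -0.01134136]), 'width': 0.9972947972864824}
scene {'fov_y': 48.38528821841261, 'cx': 254.0822842853763, 'cy': 190.02656302287008, 'position': array([ 1.1892908 , -0.37747311,  0.63431429]), 'attitude': array([0.83688933, 0.50521092, 0.9695834 ])}
top {'fov_y': 43.173371568581715, 'cx': 252.97829540266324, 'cy': 195.5335313001665, 'position': array([ 0.37513915, -0.03360258,  1.2052154 ]), 'attitude': array([ 0.14416983, -0.09910422, -1.59786101])}
```

View pics/scene0.png

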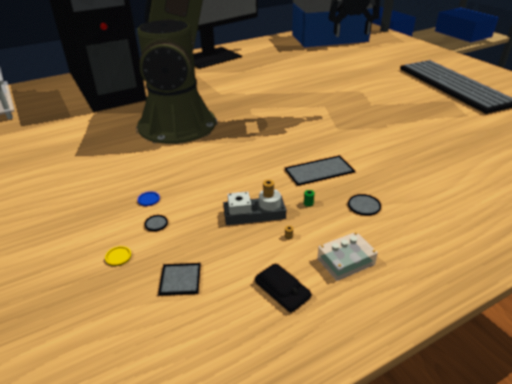

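View pics/top0.png

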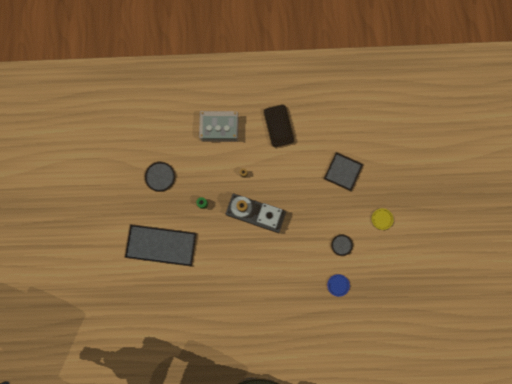

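The top view shows the pile around (255,213), with the barrel on the round coupler at (241,207) and the square coupler at (269,215). The long tray is at (161,245), the large round tray at (160,177), the square tray at (343,171) and the small round black tray at (342,245). The green and the tiny brass look-alikes are at (202,203) and (243,173). I'll zoom in to measure.

```bash
cat > h.py <<'E'
import numpy as np, cv2
from scipy.spatial.transform import Rotation as R
from bench import bot
def cam(n):
    c=bot.read_camera(n); c["f"]=c["pixels"].shape[0]/2/np.tan(np.radians(c["fov_y"]/2)); c["R"]=R.from_rotvec(c["attitude"]).as_matrix(); return c
def pix2w(c,uv,z):
    uv=np.atleast_2d(uv).astype(float)
    d=np.c_[(uv[:,0]-c["cx"])/c["f"],-(uv[:,1]-c["cy"])/c["f"],-np.ones(len(uv))]@c["R"].T
    s=(z-c["position"][2])/d[:,2]
    return c["position"]+d*s[:,None]
def w2pix(c,p):
    q=(np.atleast_2d(p)-c["position"])@c["R"]
    return np.c_[c["cx"]+c["f"]*q[:,0]/-q[:,2], c["cy"]-c["f"]*q[:,1]/-q[:,2]]
def zoom(c,x0,y0,x1,y1,k,name):
    im=cv2.resize(c["pixels"][y0:y1,x0:x1,::-1],None,fx=k,fy=k,interpolation=cv2.INTER_CUBIC); cv2.imwrite("pics/"+name,im)
E
python3 - <<'E'
from h import *
c=cam("top"); zoom(c,115,95,405,305,2.7,"topz.png")
s=cam("scene"); zoom(s,90,140,400,320,2.5,"scez.png")
np.save("top.npy",c,allow_pickle=True); np.save("sc.npy",s,allow_pickle=True)
E
```

```text
(no output)
```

View pics/topz.png

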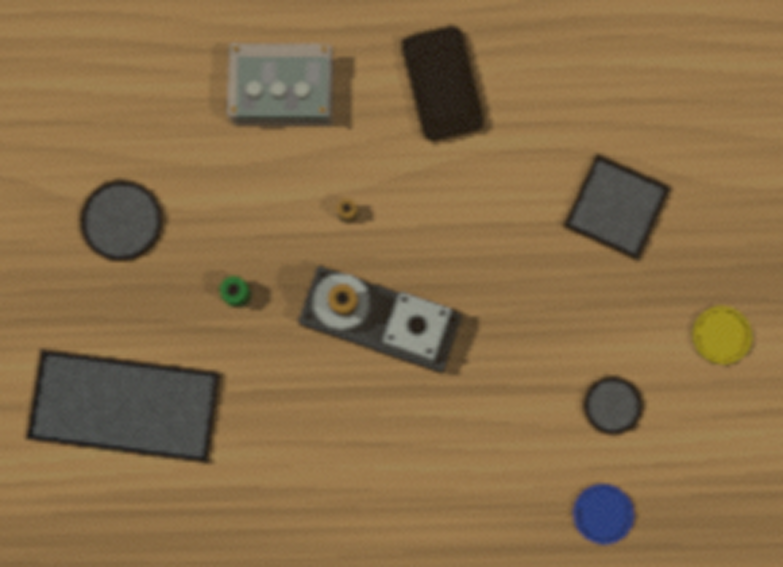

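View pics/scez.png

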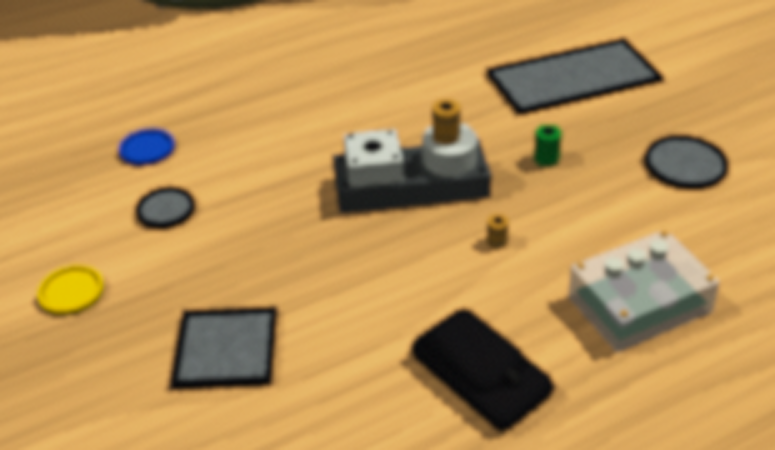

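```bash
cat > m.py <<'E'
from h import *
def run(f,seeds):
    c=np.load(f,allow_pickle=True).item(); p=c["pixels"].astype(int)
    m=((p[:,:,0]-p[:,:,2])<22).astype(np.uint8)
    k=8
    # subpixel: upsample the r-b field
    d=cv2.resize((p[:,:,0]-p[:,:,2]).astype(np.float32),None,fx=k,fy=k,interpolation=cv2.INTER_LINEAR)
    for n,(u,v),z in seeds:
        bg=np.median(d[(v-30)*k:(v+30)*k,(u-30)*k:(u+30)*k]) 
        m=(d<25).astype(np.uint8)
        nl,lab,st,cen=cv2.connectedComponentsWithStats(m)
        l=lab[int((v+.5)*k),int((u+.5)*k)]
        if l==0: print(n,"none"); continue
        cs,_=cv2.findContours((lab==l).astype(np.uint8),cv2.RETR_EXTERNAL,cv2.CHAIN_APPROX_NONE)
        ct=max(cs,key=cv2.contourArea)[:,0,:]
        uv=(ct+0.5)/k-0.5
        w=pix2w(c,uv,z)[:,:2]
        M=cv2.moments((w*1000).astype(np.float32)[:,None,:])
        r=cv2.minAreaRect((w*1000).astype(np.float32))
        print(f,n,"centroid",np.round([M["m10"]/M["m00"],M["m01"]/M["m00"]],1),"rect",np.round(r[0],1),np.round(r[1],1),round(r[2],1),"eqD",round(2*np.sqrt(M["m00"]/np.pi),1))
if __name__=="__main__":
    run("top.npy",[("long",(161,245),.008),("lround",(160,177),.008),("square",(343,171),.008),("sround",(342,245),.008),("box",(219,127),.04),("mouse",(279,126),.02)])
    run("sc.npy",[("long",(320,170),.008),("lround",(364,204),.008),("square",(180,279),.008),("sround",(156,223),.008)])
E
python3 m.py
```

```text
top.npy long centroid [446.1 230.6] rect [446.  230.6] [166.6  81.1] 81.1 eqD 129.6
top.npy lround centroid [619.  232.9] rect [619.  232.8] [74.8 72.9] 61.8 eqD 73.7
top.npy square centroid [ 616.1 -229.5] rect [ 616.2 -229.6] [72.8 73.3] 63.2 eqD 81.2
top.npy sround centroid [ 433.  -215.3] rect [ 432.8 -215.1] [49.3 48.7] 63.7 eqD 49.0
top.npy box centroid [731.9  76.7] rect [731.8  76.8] [91.3 68. ] 87.8 eqD 85.9
top.npy mouse centroid [737.1 -72. ] rect [737.  -72.1] [101.4  55.6] 11.5 eqD 82.6
sc.npy long centroid [451.7 224. ] rect [451.7 224. ] [165.7  82.3] 80.9 eqD 130.0
sc.npy lround centroid [624.2 226.7] rect [624.5 226.8] [72.  76.1] 36.9 eqD 74.2
sc.npy square centroid [ 621.9 -233.7] rect [ 621.8 -233.8] [72.7 76.5] 63.3 eqD 83.1
sc.npy sround centroid [ 439.4 -219.6] rect [ 439.  -219.7] [48.3 51.3] 86.6 eqD 49.9
```

```bash
cat > p.py <<'E'
from h import *
t=np.load("top.npy",allow_pickle=True).item(); s=np.load("sc.npy",allow_pickle=True).item()
T=lambda x,y:(115+(x+.5)/2.7-.5,95+(y+.5)/2.7-.5); S=lambda x,y:(90+(x+.5)/2.5-.5,140+(y+.5)/2.5-.5)
f=lambda c,uv,z:np.round(pix2w(c,uv,z)[0,:2]*1000,1)
print("barrel top",f(t,T(343,297),.088),f(s,S(447,107),.088))
print("round top",f(t,T(341,301),.054))
print("square bore",f(t,T(417,325),.054),f(s,S(373,147),.054))
print("block top corners",[f(t,T(*q),.028) for q in [(320,267),(462,312),(446,372),(300,322)]])
print("block sc near L,R top",f(s,S(340,185),.028),f(s,S(490,172),.028))
E
python3 p.py; python3 - <<'E'
from h import *
t=np.load("top.npy",allow_pickle=True).item(); zoom(t,215,185,300,245,9,"pile.png")
s=np.load("sc.npy",allow_pickle=True).item(); zoom(s,215,170,300,230,9,"piles.png")
E
```

```text
barrel top [528.7  22.7] [531.1  21. ]
round top [529.9  26.3]
square bore [506.3 -40.4] [509.4 -42.8]
block top corners [array([565.2,  46. ]), array([519.8, -81.5]), array([466. , -65.1]), array([515.4,  65.3])]
block sc near L,R top [513.3 -79.1] [565.4  46. ]
```

View pics/pile.png

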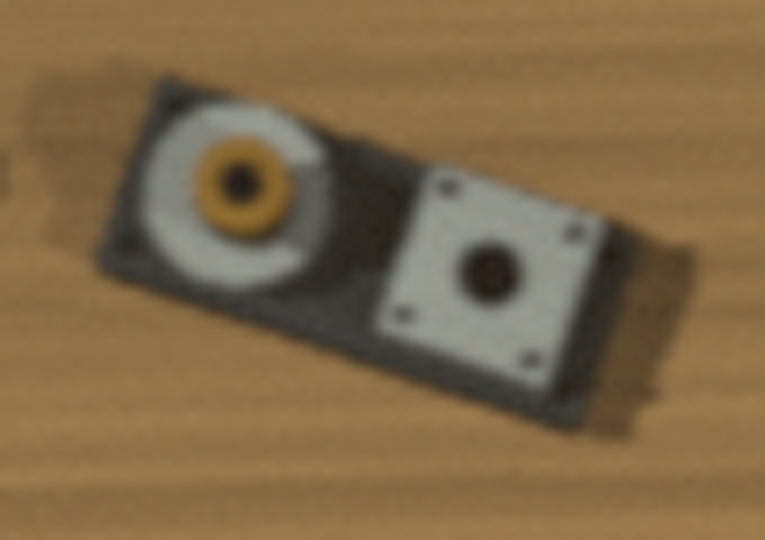

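View pics/piles.png

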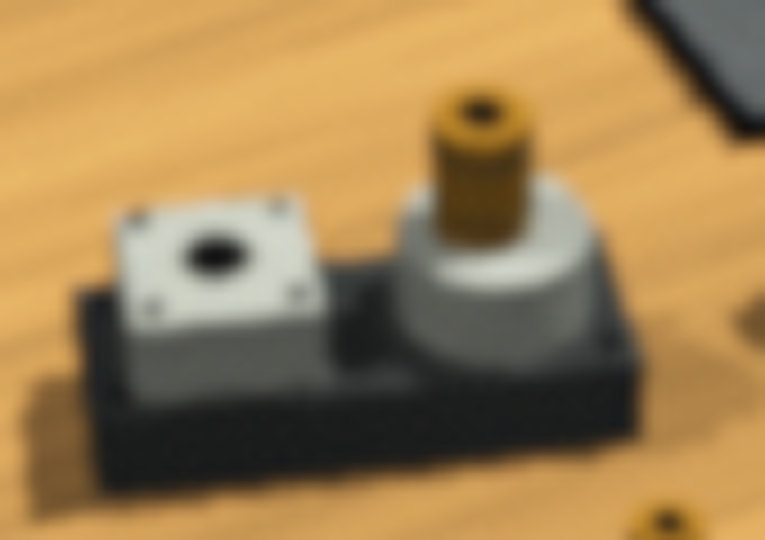

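```bash
cat >> h.py <<'E'
def to(x,y,z,yaw=None):
    """mm targets; prints the total tool shift in cm (after turning)"""
    s=bot.sense(); M=R.from_rotvec(s["tool_rot"]).as_matrix(); cy=np.arctan2(M[1,0],M[0,0])
    if yaw is None: yaw=cy
    turn=-((yaw-cy+np.pi)%(2*np.pi)-np.pi)
    d=np.array([x,y,z])/1000-s["tcp_pos"]
    Mt=R.from_euler("z",yaw-cy).as_matrix()@M
    print("t",round(s["t"],2),"tcp",np.round(s["tcp_pos"]*1000,1),"yaw",round(cy,3),"tilt",round(np.arccos(-M[2,2]),4),"F",np.round(s["ft_force"],1),"w",round(s["width"]*85.4,1))
    print("  turn",round(turn,3),"then shift cm",np.round(Mt.T@d*100,2))
E
python3 -c "
from h import *
to(530,22,150,-.344)"
```

```text
t 0.2 tcp [187.4 516.9 244.9] yaw 1.223 tilt 0.0007 F [-0.2 -0.3 -0.3] w 85.4
  turn 1.567 then shift cm [48.95 35.04  9.46]
```

Request:
apply_moves(
  series=[
    [8.5,0,0,0,0.12],
    [8.5,0,0,0,0.12],
    [8.5,0,0,0,0.12],
    [8.5,0,0,0,0.12],
    [8.5,0,0,0,0.12],
    [8.5,0,0,0,0.12],
    [8.5,0,0,0,0.12],
    [8.5,0,0,0,0.12],
    [8.5,0,0,0,0.12],
    [8.5,0,0,0,0.12],
    [8.5,0,0,0,0.12],
    [8.5,0,0,0,0.12],
    [8.5,0,0,0,0.12],
  ],
)

```text
t: 1.28
tcp_pos: [0.1874, 0.517, 0.2451]
tool_rot: [3.095, -0.536, -0.0]
ft_force: [-0.4, 0.5, 0.3]
width: 0.998
```

```bash
python3 -c "
from h import *
to(530,22,150,-.344)"
```

```text
t 1.28 tcp [187.4 517.  245.1] yaw -0.343 tilt 0.0004 F [-0.4  0.5  0.3] w 85.3
  turn 0.001 then shift cm [48.95 35.04  9.52]
```

Request:
apply_moves(
  series=[
    [8.5,3.06,2.19,0.5,0],
    [8.5,3.06,2.19,0.5,0],
    [8.5,3.06,2.19,0.5,0],
    [8.5,3.06,2.19,0.5,0],
    [8.5,3.06,2.19,0.5,0],
    [8.5,3.06,2.19,0.5,0],
    [8.5,3.06,2.19,0.5,0],
    [8.5,3.06,2.19,0.5,0],
    [8.5,3.06,2.19,0.5,0],
    [8.5,3.06,2.19,0.5,0],
    [8.5,3.06,2.19,0.5,0],
    [8.5,3.06,2.19,0.5,0],
    [8.5,3.06,2.19,0.5,0],
    [8.5,3.06,2.19,0.5,0],
    [8.5,3.06,2.19,0.5,0],
    [8.5,3.06,2.19,0.5,0],
    [8.5,0,0,0,0],
    [8.5,0,0,0,0],
  ],
)

```text
t: 2.78
tcp_pos: [0.5339, 0.0231, 0.1645]
tool_rot: [3.096, -0.531, -0.002]
ft_force: [0.1, 0.6, 0.3]
width: 0.996
```

```bash
python3 - <<'E'
from h import *
to(530,22,75,-.344)
s=cam("scene"); zoom(s,170,90,360,240,4.2,"s1.png")
t=cam("top"); zoom(t,150,120,340,270,4.2,"t1.png")
E
```

```text
t 2.78 tcp [533.9  23.1 164.5] yaw -0.34 tilt 0.0014 F [0.1 0.6 0.3] w 85.1
  turn 0.004 then shift cm [-0.31  0.23  8.95]
```

View pics/s1.png

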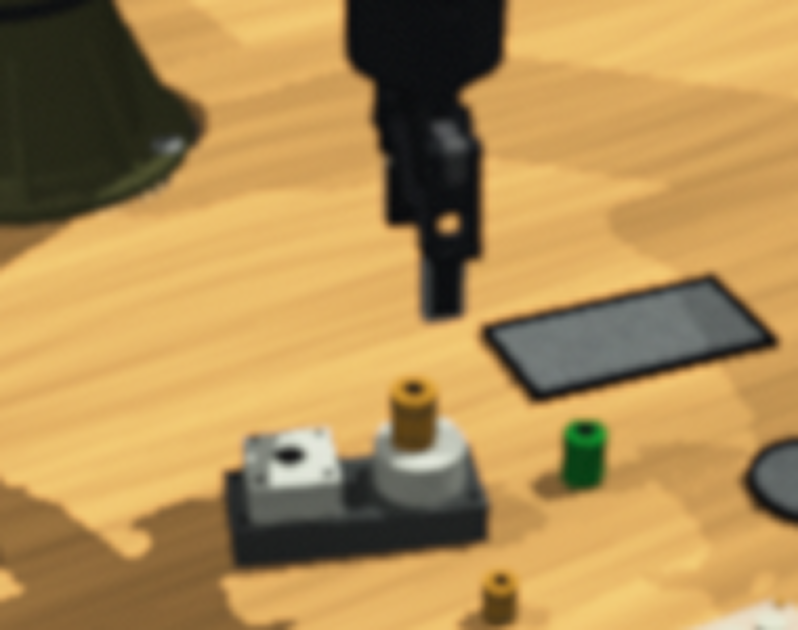

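View pics/t1.png

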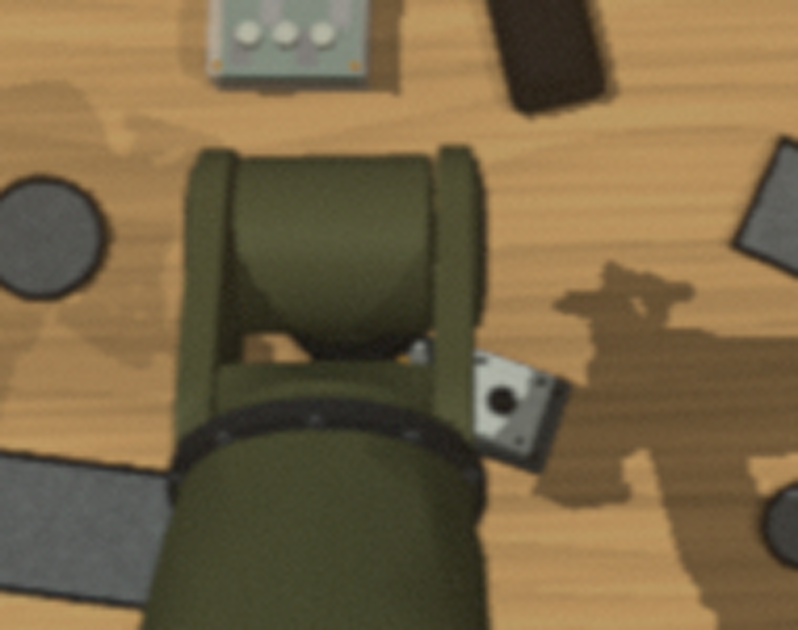

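The scene camera shows the near finger tip at about zoom (441,318), above the pile. I'll check its predicted position to calibrate that camera.

```bash
python3 - <<'E'
from h import *
s=np.load("sc.npy",allow_pickle=True).item()
st=bot.sense(); M=R.from_rotvec(st["tool_rot"]).as_matrix()
for zt in (.014,.001):
  for x in (.0427,.05):
    for y in (-.011,.011):
      q=w2pix(s,st["tcp_pos"]+M@np.array([x,y,zt]))[0]; print(zt,x,y,np.round((q-[170,90]+.5)*4.2-.5,0))
E
```

```text
0.014 0.0427 -0.011 [465. 331.]
0.014 0.0427 0.011 [421. 336.]
0.014 0.05 -0.011 [469. 340.]
0.014 0.05 0.011 [424. 345.]
0.001 0.0427 -0.011 [466. 309.]
0.001 0.0427 0.011 [421. 314.]
0.001 0.05 -0.011 [469. 317.]
0.001 0.05 0.011 [424. 322.]
```

```bash
python3 -c "
from h import *
to(530.5,21.7,75,-.344)"
```

```text
t 2.88 tcp [533.3  24.9 165.2] yaw -0.337 tilt 0.0006 F [0.9 0.2 0.5] w 85.3
  turn 0.007 then shift cm [-0.15  0.4   9.02]
```

Request:
apply_moves(
  series=[
    [8.5,-0.08,0.2,1.5,0.007],
    [8.5,-0.07,0.2,1.5,0],
    [8.5,0,0,1.5,0],
    [8.5,0,0,1.0,0],
    [8.5,0,0,1.0,0],
    [8.5,0,0,0,0],
    [8.5,0,0,0,0],
    [8.5,0,0,0,0],
  ],
)

```text
t: 3.55
tcp_pos: [0.5312, 0.0215, 0.101]
tool_rot: [-3.095, 0.537, -0.002]
ft_force: [0.1, 0.8, -0.2]
width: 0.991
```

```bash
python3 - <<'E'
from h import *
to(530.5,21.7,75,-.344)
s=cam("scene"); zoom(s,170,90,360,240,4.2,"s2.png")
to(530.5,21.7,75,-.344)
E
```

```text
t 3.55 tcp [531.2  21.5 101. ] yaw -0.344 tilt 0.001 F [ 0.1  0.8 -0.2] w 84.7
  turn 0.0 then shift cm [-0.08  0.    2.6 ]
t 3.6 tcp [531.3  21.3 101.1] yaw -0.344 tilt 0.0012 F [0.2 0.1 0.4] w 85.0
  turn 0.0 then shift cm [-0.09 -0.01  2.61]
```

View pics/s2.png

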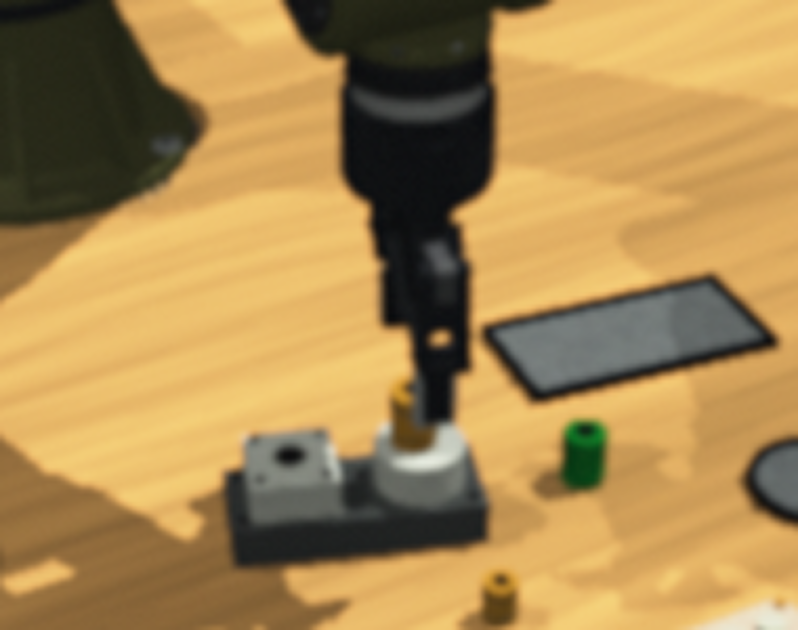

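The jaw straddles the barrel. Next I go 2.6 cm down and close.

Request:
apply_moves(
  series=[
    [8.5,-0.08,0,0.9,0],
    [8.5,0,0,0.9,0],
    [8.5,0,0,0.8,0],
    [8.5,0,0,0,0],
    [8.5,0,0,0,0],
    [5,0,0,0,0],
    [4,0,0,0,0],
    [3.2,0,0,0,0],
    [2.6,0,0,0,0],
    [2.0,0,0,0,0],
    [2.0,0,0,0,0],
    [2.0,0,0,0,0],
    [2.0,0,0,0,0],
    [2.0,0,0,0,0],
  ],
)

```text
t: 4.77
tcp_pos: [0.5304, 0.0215, 0.0747]
tool_rot: [-3.095, 0.538, -0.001]
ft_force: [-0.8, 1.0, 6.4]
width: 0.29
```

```bash
python3 - <<'E'
from h import *
to(530.5,21.7,75,-.344)
s=cam("scene"); zoom(s,170,90,360,240,4.2,"s3.png")
E
```

```text
t 4.77 tcp [530.4  21.5  74.7] yaw -0.344 tilt 0.0008 F [-0.8  1.   6.4] w 24.8
  turn 0.0 then shift cm [ 0.   -0.02 -0.03]
```

View pics/s3.png

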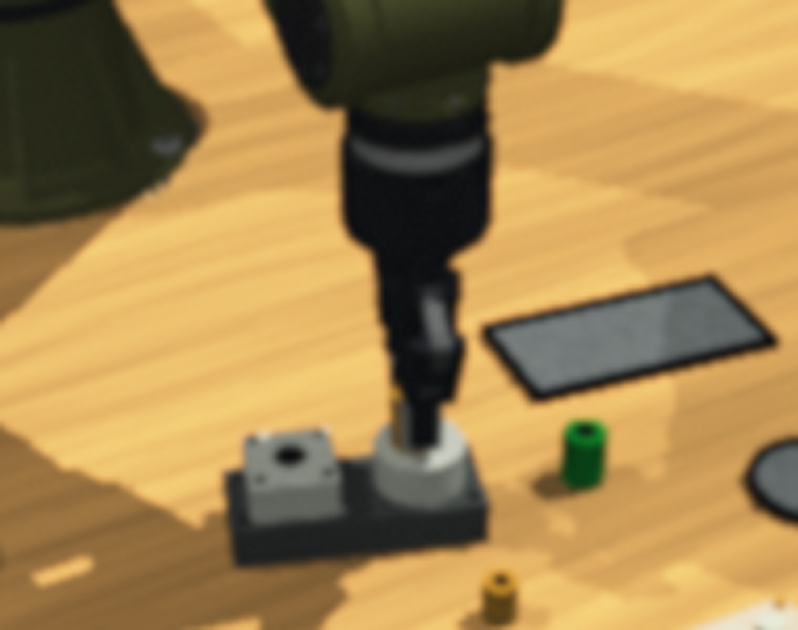

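Request:
apply_moves(
  series=[
    [2.0,0,0,-0.5,0],
    [2.0,0,0,-1.0,0],
    [2.0,0,0,-1.5,0],
    [2.0,0,0,-2.0,0],
    [2.0,0,0,-2.5,0],
    [2.0,0,0,-2.0,0],
    [2.0,0,0,-1.0,0],
    [2.0,0,0,0,0],
    [2.0,0,0,0,0],
  ],
)

```text
t: 5.57
tcp_pos: [0.53, 0.0215, 0.179]
tool_rot: [-3.095, 0.538, 0.0]
ft_force: [-0.2, -0.3, -1.0]
width: 0.282
```

```bash
python3 - <<'E'
from h import *
to(437,-218,150)
s=cam("scene"); zoom(s,170,60,360,210,4.2,"s4.png")
E
```

```text
t 5.57 tcp [530.   21.5 179. ] yaw -0.344 tilt 0.0 F [-0.2 -0.3 -1. ] w 24.1
  turn -0.0 then shift cm [-0.68 25.68  2.9 ]
```

View pics/s4.png

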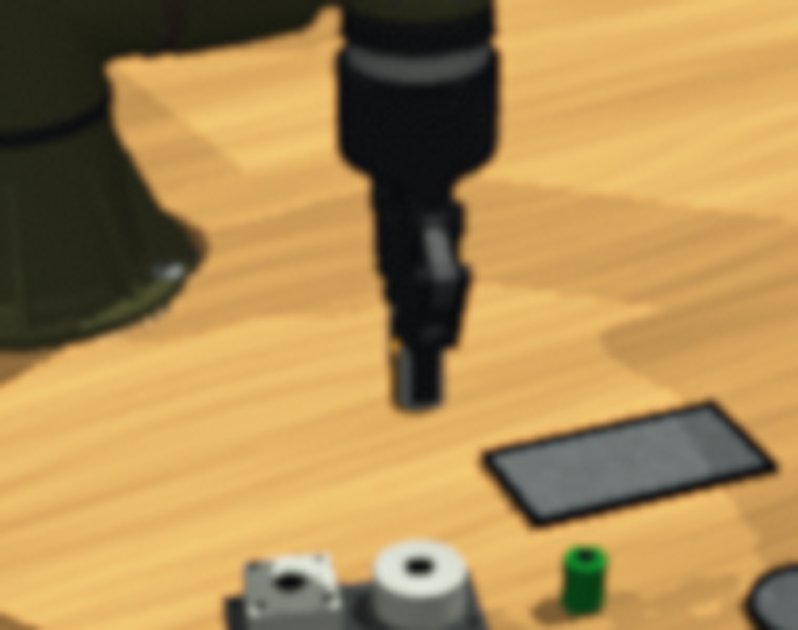

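```bash
python3 - <<'E'
from h import *
s=cam("scene"); zoom(s,250,130,290,165,15,"s5.png")
st=bot.sense(); c=s; M=R.from_rotvec(st["tool_rot"]).as_matrix()
for z in (.014,.021): print(z,np.round((w2pix(c,st["tcp_pos"]+M@np.array([0,0,z]))[0]-[250,130]+.5)*15))
E
```

```text
0.014 [286. 347.]
0.021 [285. 389.]
```

View pics/s5.png

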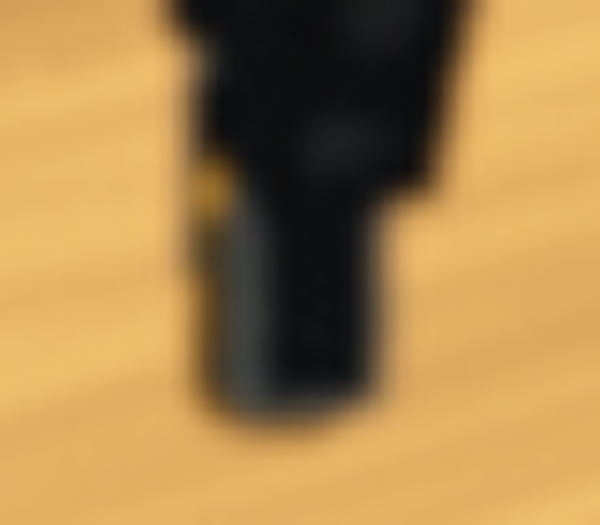

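Request:
apply_moves(
  series=[
    [2.0,-0.07,1.0,0,0],
    [2.0,-0.07,2.5,0,0],
    [2.0,-0.07,3.0,0,0],
    [2.0,-0.07,3.2,0,0],
    [2.0,-0.07,3.2,1,0],
    [2.0,-0.07,3.2,2,0],
    [2.0,-0.07,3.2,2,0],
    [2.0,-0.07,3.0,2,0],
    [2.0,-0.07,2.4,2,0],
    [2.0,-0.05,1.0,1.5,0],
    [2.0,0,0,0,0],
    [2.0,0,0,0,0],
    [2.0,0,0,0,0],
  ],
)

```text
t: 6.75
tcp_pos: [0.4373, -0.2179, 0.0748]
tool_rot: [3.095, -0.537, 0.0]
ft_force: [-0.6, 0.8, -0.4]
width: 0.284
```

```bash
python3 - <<'E'
from h import *
s=cam("scene"); zoom(s,90,120,290,270,4,"s6.png")
t=cam("top"); zoom(t,240,150,440,300,4,"t6.png")
to(437,-218,25)
E
```

```text
t 6.85 tcp [ 437.7 -217.7   75.2] yaw -0.343 tilt 0.0014 F [-0.3 -0.8  0.6] w 24.6
  turn -0.0 then shift cm [-0.06  0.05  5.02]
```

View pics/s6.png

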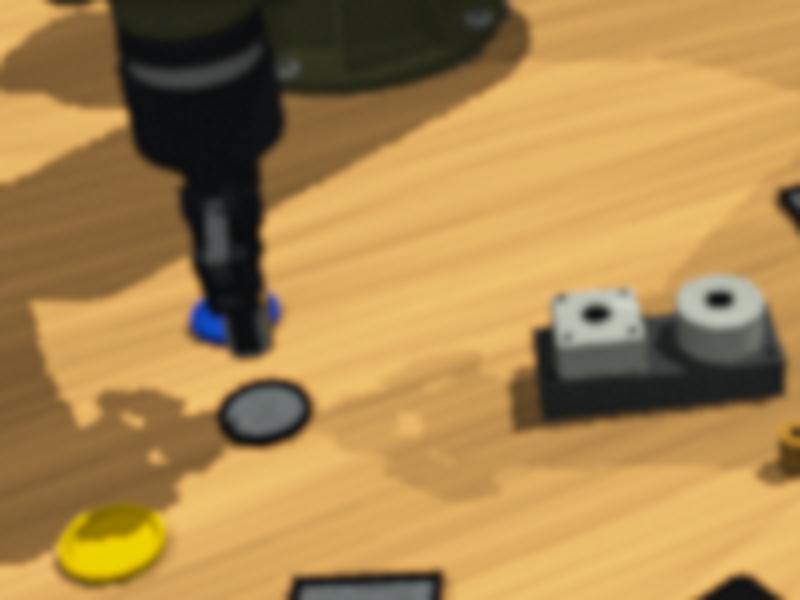

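View pics/t6.png

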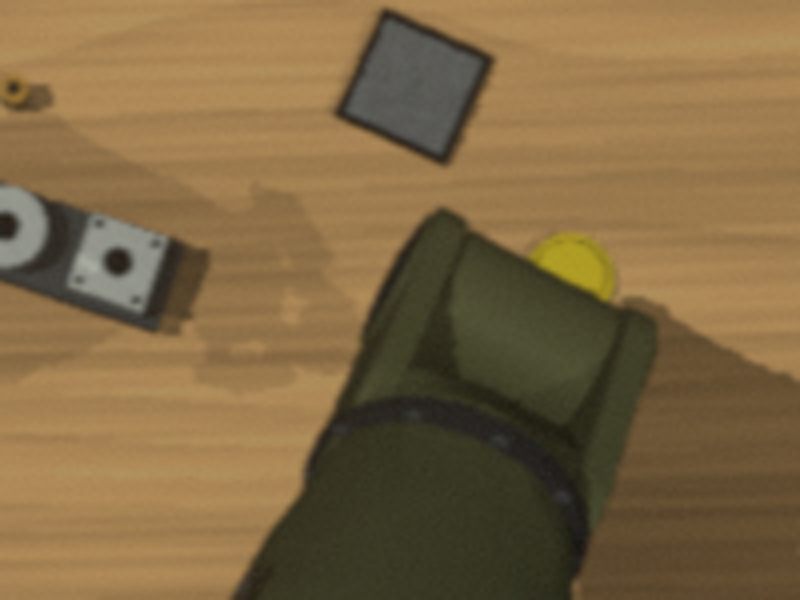

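```bash
python3 - <<'E'
from h import *
s=cam("scene"); zoom(s,130,175,190,220,12,"s7.png")
st=bot.sense(); M=R.from_rotvec(st["tool_rot"]).as_matrix()
a=np.linspace(0,2*np.pi,24)
im=cv2.imread("pics/s7.png")
def dr(P,col):
    q=((w2pix(s,P)-[130,175]+.5)*12-.5).astype(np.int32); cv2.polylines(im,[q],True,col,1)
dr(st["tcp_pos"]+np.c_[.013*np.cos(a),.013*np.sin(a),a*0-.0207],(0,255,0))
for x in (.013,.0275): dr(st["tcp_pos"]+np.array([[x,-.011,.014],[x,.011,.014]])@M.T,(255,0,255))
for cx,cy,col in ((.4394,-.2196,(0,255,255)),(.437,-.218,(0,0,255))):
    dr(np.c_[cx+.023*np.cos(a),cy+.023*np.sin(a),a*0+.008],col); dr(np.c_[cx+.027*np.cos(a),cy+.027*np.sin(a),a*0+.008],col)
cv2.imwrite("pics/s7.png",im)
E
```

```text
(no output)
```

View pics/s7.png

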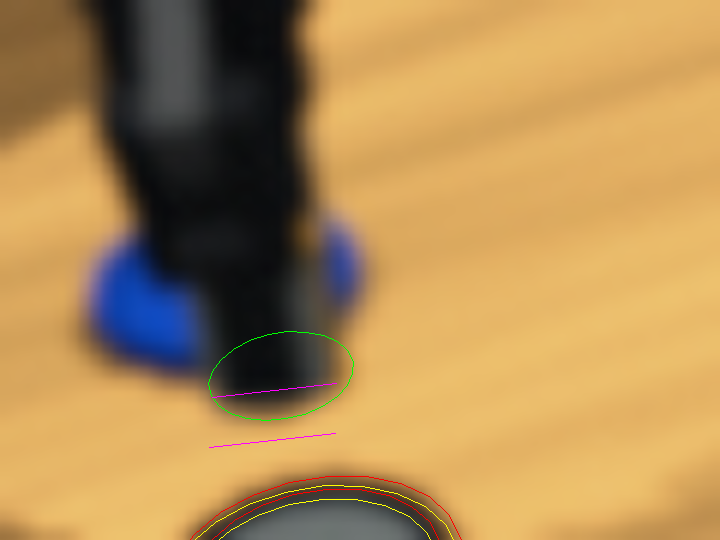

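Request:
apply_moves(
  series=[
    [2.0,0.06,0.1,1.0,0],
    [2.0,0.06,0.1,1.2,0],
    [2.0,0,0,1.2,0],
    [2.0,0,0,0.9,0],
    [2.0,0,0,0.5,0],
    [2.0,0,0,0,0],
    [2.0,0,0,0,0],
    [2.0,0,0,0,0],
  ],
)

```text
t: 7.57
tcp_pos: [0.4377, -0.2205, 0.0266]
tool_rot: [3.095, -0.537, 0.001]
ft_force: [0.1, 0.6, -0.7]
width: 0.285
```

```bash
python3 - <<'E'
from h import *
to(438.5,-219,25)
s=cam("scene"); zoom(s,130,175,190,235,10,"s8.png")
E
```

```text
t 7.57 tcp [ 437.7 -220.5   26.6] yaw -0.344 tilt 0.0006 F [ 0.1  0.6 -0.7] w 24.3
  turn -0.0 then shift cm [ 0.02 -0.17  0.16]
```

View pics/s8.png

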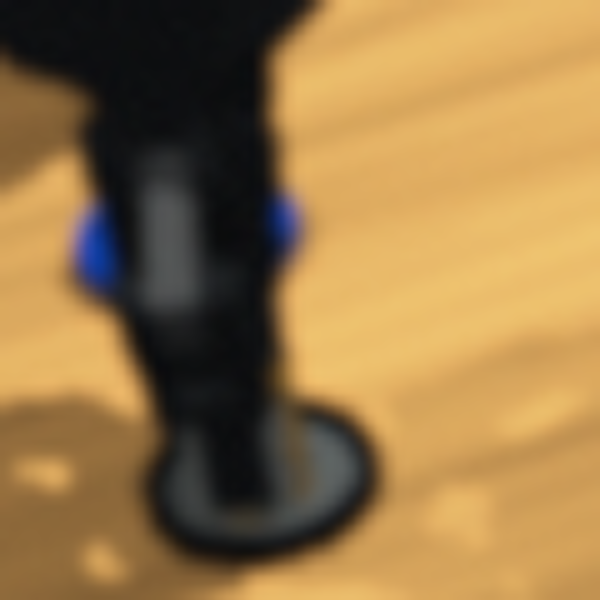

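Request:
apply_moves(
  series=[
    [2.0,0,-0.12,0,0],
    [2.0,0,-0.13,0,0],
    [2.0,0,0,0.1,0],
    [2.0,0,0,0.05,0],
    [2.0,0,0,0.05,0],
    [2.0,0,0,0,0],
    [2.0,0,0,0,0],
  ],
)

```text
t: 8.2
tcp_pos: [0.4384, -0.2181, 0.0247]
tool_rot: [-3.095, 0.538, -0.0]
ft_force: [-2.3, 1.8, 6.3]
width: 0.285
```

```bash
python3 - <<'E'
from h import *
to(438.5,-218,25)
E
```

```text
t 8.2 tcp [ 438.4 -218.1   24.7] yaw -0.344 tilt 0.0001 F [-2.3  1.8  6.3] w 24.4
  turn -0.0 then shift cm [ 0.01 -0.01 -0.03]
```

Request:
apply_moves(
  series=[
    [2.8,0,0,0,0],
    [3.4,0,0,0,0],
    [4.2,0,0,0,0],
    [5.0,0,0,0,0],
    [6,0,0,0,0],
    [6,0,0,-0.5,0],
    [6,0,0,-1.5,0],
    [6,0,0,-2.5,0],
    [8.5,0,0,-3.0,0],
    [8.5,0,0,-3.0,0],
    [8.5,0,0,-2.0,0],
    [8.5,0,0,0,0],
  ],
)

```text
t: 9.2
tcp_pos: [0.4398, -0.2189, 0.1538]
tool_rot: [3.093, -0.537, 0.01]
ft_force: [-0.8, 0.5, 0.6]
width: 0.995
```

```bash
python3 - <<'E'
from h import *
to(530,25,150)
s=cam("scene"); zoom(s,110,160,300,260,4.2,"s9.png")
E
```

```text
t 9.2 tcp [ 439.8 -218.9  153.8] yaw -0.344 tilt 0.0069 F [-0.8  0.5  0.6] w 85.0
  turn -0.0 then shift cm [  0.27 -26.01   0.35]
```

View pics/s9.png

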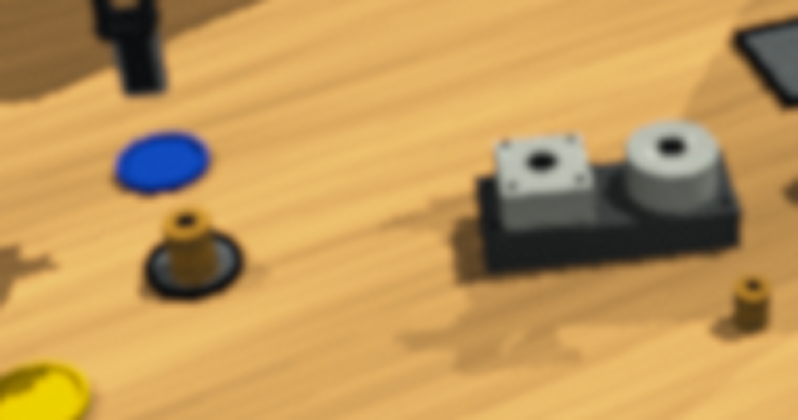

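The barrel stands upright in the small round tray; its base is at zoom (191,270) and the tray centre at (195,263). Now I'll measure both couplers from both cameras, and check the barrel.

```bash
python3 - <<'E'
from h import *
s=cam("scene"); t=cam("top"); np.save("top2.npy",t,allow_pickle=True); np.save("sc2.npy",s,allow_pickle=True)
zoom(s,220,180,300,230,9,"s10.png"); zoom(t,215,180,300,240,9,"t10.png")
E
```

```text
(no output)
```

View pics/s10.png

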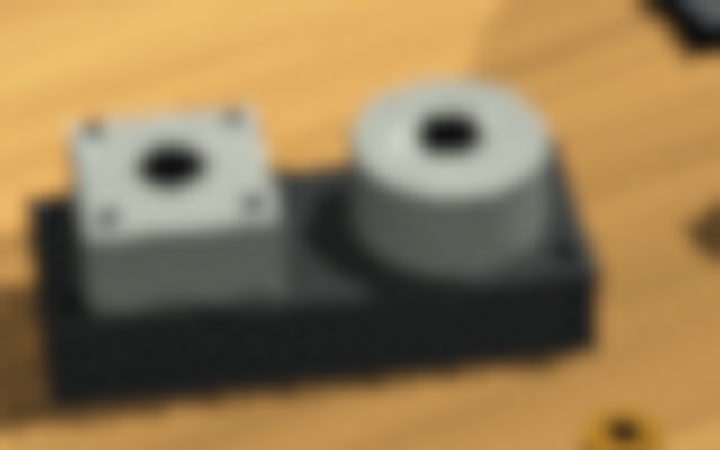

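View pics/t10.png

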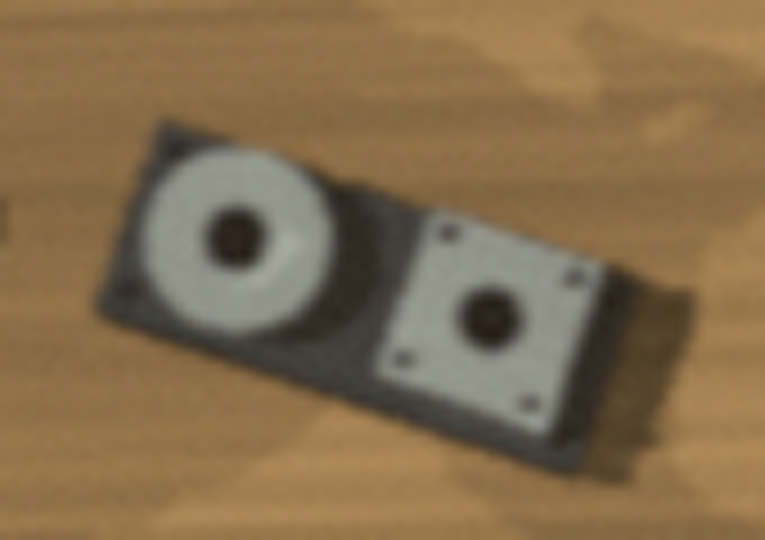

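```bash
python3 - <<'E'
from h import *
t=np.load("top2.npy",allow_pickle=True).item(); s=np.load("sc2.npy",allow_pickle=True).item()
T=lambda x,y:(215+(x+.5)/9-.5,180+(y+.5)/9-.5); S=lambda x,y:(220+(x+.5)/9-.5,180+(y+.5)/9-.5)
f=lambda c,uv,z:np.round(pix2w(c,uv,z)[0,:2]*1000,1)
print("round bore",f(t,T(236,238),.054),f(s,S(450,134),.054))
print("square bore",f(t,T(490,319),.054),f(s,S(171,167),.054))
a=np.array([f(t,T(*q),.054) for q in [(448,233),(574,278),(530,404),(404,359)]]); print("sq screws",a.tolist(),a.mean(0))
b=np.array([f(s,S(*q),.054) for q in [(94,129),(233,119),(253,204),(107,218)]]); print("sq screws sc",b.tolist(),b.mean(0))
for q in (a,b): print([np.degrees(np.arctan2(*(q[i]-q[j])[::-1])).round(1) for i,j in ((0,1),(3,2),(0,3),(1,2))])
k=np.array([f(t,T(*q),.028) for q in [(163,122),(628,270),(582,475),(100,318)]]); print(k.tolist(),k.mean(0))
print(np.degrees(np.arctan2(*(k[0]-k[1])[::-1])),np.degrees(np.arctan2(*(k[3]-k[2])[::-1])))
to(532,25,120,-.344)
E
```

```text
round bore [530.3  26.8] [531.2  23.9]
square bore [506.5 -40.1] [507.8 -42.8]
sq screws [[529.8, -29.7], [516.7, -62.7], [483.6, -49.9], [496.5, -17.0]] [506.65  -39.825]
sq screws sc [[484.0, -52.2], [498.1, -20.0], [531.2, -32.4], [518.0, -65.8]] [507.825 -42.6  ]
[np.float64(68.3), np.float64(68.6), np.float64(-20.9), np.float64(-21.1)]
[np.float64(-113.6), np.float64(-111.6), np.float64(158.2), np.float64(159.5)]
[[566.4, 47.3], [521.6, -78.0], [466.4, -63.5], [513.1, 65.6]] [516.875  -7.15 ]
70.32590142774939 70.11316484476946
t 9.35 tcp [ 438.1 -217.9  148.8] yaw -0.344 tilt 0.0005 F [-0.9 -0.2  0.5] w 84.8
  turn -0.0 then shift cm [  0.65 -26.04   2.89]
```

Request:
apply_moves(
  series=[
    [8.5,0.06,-1.0,0,0],
    [8.5,0.06,-2.5,0,0],
    [8.5,0.06,-3.0,0,0],
    [8.5,0.06,-3.2,0,0],
    [8.5,0.06,-3.2,0.5,0],
    [8.5,0.06,-3.2,1,0],
    [8.5,0.06,-3.2,1,0],
    [8.5,0.06,-3.2,1,0],
    [8.5,0.06,-2.4,1,0],
    [8.5,0,-1.1,0.5,0],
    [8.5,0,0,0,0],
    [8.5,0,0,0,0],
    [8.5,0,0,0,0],
  ],
)

```text
t: 10.43
tcp_pos: [0.5309, 0.0241, 0.0994]
tool_rot: [3.095, -0.539, -0.0]
ft_force: [0.5, -1.2, 0.4]
width: 0.997
```

```bash
python3 - <<'E'
from h import *
to(531,25,49,-.344)
s=cam("scene"); zoom(s,210,120,320,230,5.4,"s11.png")
E
```

```text
t 10.43 tcp [530.9  24.1  99.4] yaw -0.345 tilt 0.0003 F [ 0.5 -1.2  0.4] w 85.1
  turn -0.001 then shift cm [-0.02 -0.09  5.04]
```

View pics/s11.png

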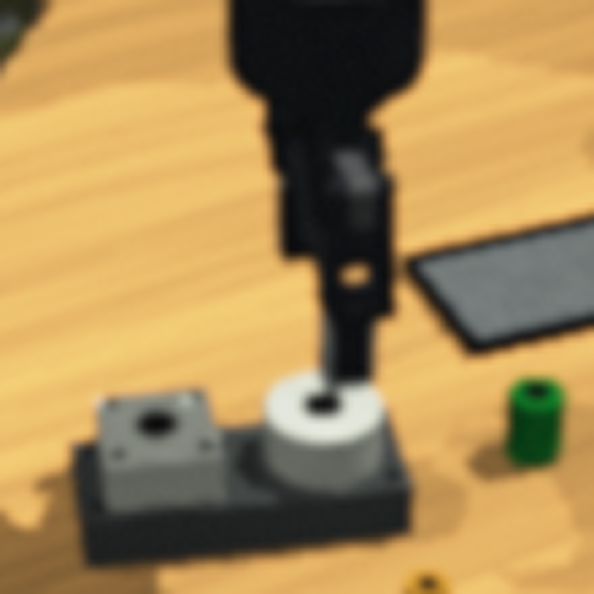

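Request:
apply_moves(
  series=[
    [8.5,-0.02,-0.09,1.0,0],
    [8.5,0,0,1.3,0],
    [8.5,0,0,1.3,0],
    [8.5,0,0,1.0,0],
    [8.5,0,0,0.6,0],
    [8.5,0,0,0,0],
    [8.5,0,0,0,0],
    [7,0,0,0,0],
    [6,0,0,0,0],
    [5.4,0,0,0,0],
    [4.9,0,0,0,0],
    [4.5,0,0,0,0],
    [4.5,0,0,0,0],
    [4.5,0,0,0,0],
    [4.5,0,0,0,0],
    [4.5,0,0,0,0],
  ],
)

```text
t: 11.82
tcp_pos: [0.5316, 0.0258, 0.0482]
tool_rot: [-3.095, 0.538, -0.002]
ft_force: [-3.3, -0.2, 9.5]
width: 0.563
```

```bash
python3 - <<'E'
from h import *
to(622,229,150)
s=cam("scene"); zoom(s,210,120,320,230,5.4,"s12.png")
E
```

```text
t 11.82 tcp [531.6  25.8  48.2] yaw -0.344 tilt 0.001 F [-3.3 -0.2  9.5] w 48.1
  turn -0.0 then shift cm [  1.67 -22.19 -10.17]
```

View pics/s12.png

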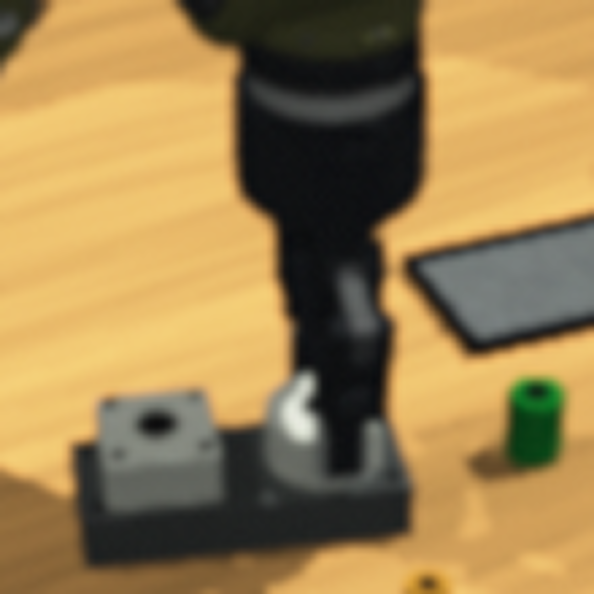

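Request:
apply_moves(
  series=[
    [4.5,0,0,-0.5,0],
    [4.5,0,0,-1.0,0],
    [4.5,0,0,-1.5,0],
    [4.5,0,0,-2.0,0],
    [4.5,0,0,-2.0,0],
    [4.5,0,0,-1.5,0],
    [4.5,0,0,-1.0,0],
    [4.5,0,0,0,0],
    [4.5,0,0,0,0],
  ],
)

```text
t: 12.62
tcp_pos: [0.5312, 0.0258, 0.1424]
tool_rot: [-3.095, 0.538, -0.001]
ft_force: [0.1, 0.3, -0.6]
width: 0.567
```

```bash
python3 - <<'E'
from h import *
to(623,228.5,75)
s=cam("scene"); zoom(s,210,100,320,210,5.4,"s13.png")
E
```

```text
t 12.62 tcp [531.2  25.8 142.4] yaw -0.344 tilt 0.0004 F [ 0.1  0.3 -0.6] w 48.4
  turn -0.0 then shift cm [  1.8  -22.18   6.74]
```

View pics/s13.png

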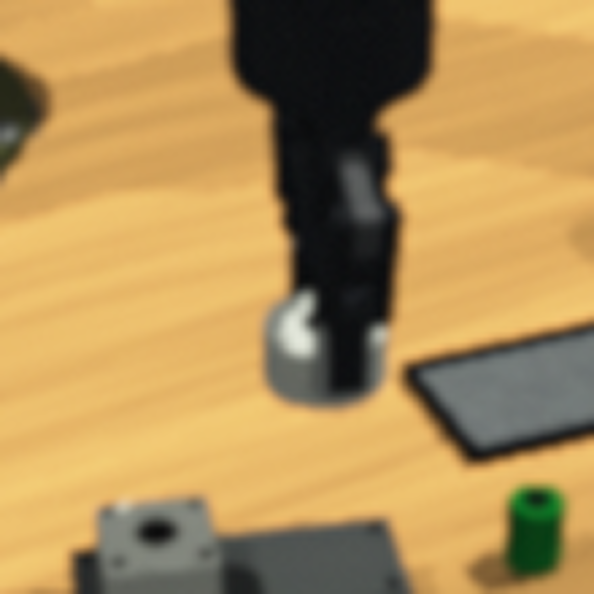

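Held level. Next it goes over the large round tray.

Request:
apply_moves(
  series=[
    [4.5,0.2,-1.0,0,0],
    [4.5,0.2,-2.0,0,0],
    [4.5,0.2,-3.0,0,0],
    [4.5,0.2,-3.0,0,0],
    [4.5,0.2,-3.0,0.7,0],
    [4.5,0.2,-3.0,1.5,0],
    [4.5,0.2,-3.0,1.5,0],
    [4.5,0.2,-2.2,1.5,0],
    [4.5,0.1,-1.5,1.0,0],
    [4.5,0.1,-0.48,0.5,0],
    [4.5,0,0,0,0],
    [4.5,0,0,0,0],
    [4.5,0,0,0,0],
  ],
)

```text
t: 13.75
tcp_pos: [0.6231, 0.2277, 0.0759]
tool_rot: [-3.095, 0.539, -0.001]
ft_force: [-0.8, -0.4, -0.9]
width: 0.563
```

```bash
cat > ov.py <<'E'
from h import *
def ov(box,k,name,polys):
    s=cam("scene"); x0,y0,x1,y1=box; zoom(s,x0,y0,x1,y1,k,name); im=cv2.imread("pics/"+name)
    for P,col in polys:
        q=((w2pix(s,P)-[x0,y0]+.5)*k-.5).astype(np.int32); cv2.polylines(im,[q],True,col,1)
    cv2.imwrite("pics/"+name,im)
def circ(x,y,z,r):
    a=np.linspace(0,2*np.pi,40); return np.c_[x+r*np.cos(a),y+r*np.sin(a),a*0+z]
E
python3 - <<'E'
from ov import *
to(623,228.5,27)
p=bot.sense()["tcp_pos"]
ov((325,160,405,230),9,"s14.png",[(circ(.623,.2285,.008,.035),(0,0,255)),(circ(p[0],p[1],p[2]-.0202,.025),(0,255,0))])
E
```

```text
t 13.75 tcp [623.1 227.7  75.9] yaw -0.345 tilt 0.0005 F [-0.8 -0.4 -0.9] w 48.1
  turn -0.0 then shift cm [-0.04 -0.07  4.89]
```

View pics/s14.png

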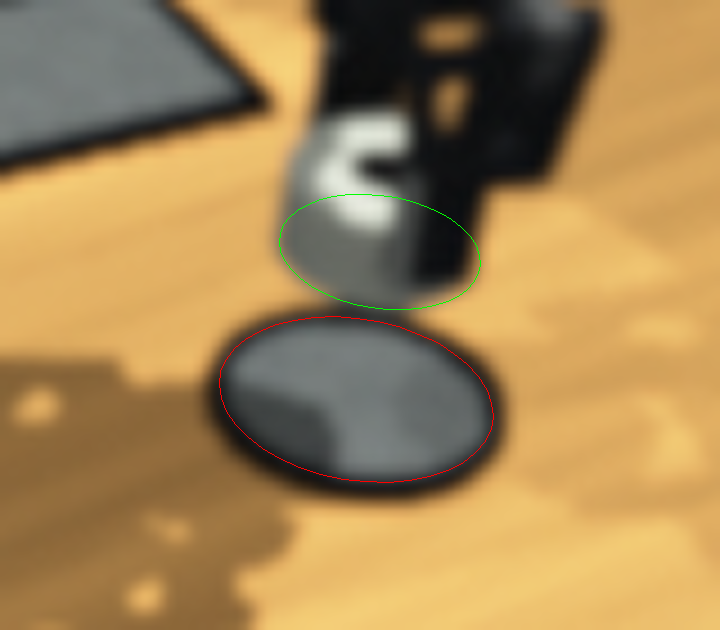

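Request:
apply_moves(
  series=[
    [4.5,0.1,0,1.0,0],
    [4.5,0,0,1.3,0],
    [4.5,0,0,1.2,0],
    [4.5,0,0,0.9,0],
    [4.5,0,0,0.45,0],
    [4.5,0,0,0,0],
    [4.5,0,0,0,0],
    [4.5,0,0,0,0],
  ],
)

```text
t: 14.47
tcp_pos: [0.6241, 0.2282, 0.0269]
tool_rot: [-3.095, 0.538, -0.001]
ft_force: [0.3, 0.1, -0.8]
width: 0.561
```

```bash
python3 - <<'E'
from ov import *
to(624,228,24.2)
p=bot.sense()["tcp_pos"]
ov((325,160,405,230),9,"s15.png",[])
E
```

```text
t 14.47 tcp [624.1 228.2  26.9] yaw -0.344 tilt 0.0004 F [ 0.3  0.1 -0.8] w 47.9
  turn -0.0 then shift cm [-0.    0.02  0.27]
```

View pics/s15.png

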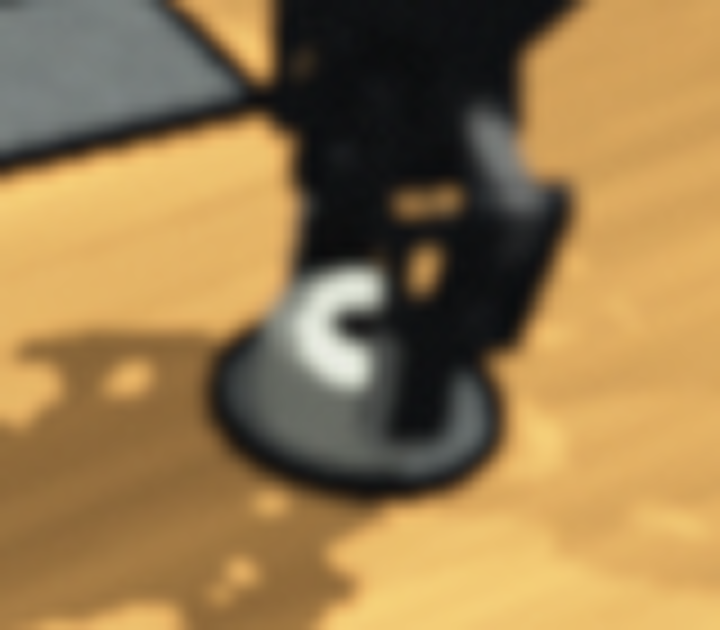

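Request:
apply_moves(
  series=[
    [4.5,0,0,0.1,0],
    [4.5,0,0,0.1,0],
    [4.5,0,0,0.05,0],
    [4.5,0,0,0.05,0],
    [4.5,0,0,0,0],
    [4.5,0,0,0,0],
    [4.5,0,0,0,0],
  ],
)

```text
t: 15.1
tcp_pos: [0.624, 0.2282, 0.0243]
tool_rot: [-3.095, 0.538, -0.0]
ft_force: [-2.4, -0.8, 6.2]
width: 0.564
```

Request:
apply_moves(
  series=[
    [5.2,0,0,0,0],
    [5.8,0,0,0,0],
    [6.5,0,0,0,0],
    [7.2,0,0,0,0],
    [8,0,0,0,0],
    [8,0,0,-0.5,0],
    [8.5,0,0,-1.5,0],
    [8.5,0,0,-2.5,0],
    [8.5,0,0,-3.0,0],
    [8.5,0,0,-3.0,0],
    [8.5,0,0,-1.5,0],
    [8.5,0,0,0,0],
  ],
)

```text
t: 16.1
tcp_pos: [0.6255, 0.2287, 0.1499]
tool_rot: [-3.092, 0.537, -0.011]
ft_force: [-0.1, 1.2, 0.9]
width: 1.0
```

```bash
python3 - <<'E'
from ov import *
to(507.5,-41.5,100,-.367)
ov((220,150,400,250),4.4,"s16.png",[])
E
```

```text
t 16.1 tcp [625.5 228.7 149.9] yaw -0.344 tilt 0.008 F [-0.1  1.2  0.9] w 85.4
  turn 0.023 then shift cm [-1.35 29.47  4.85]
```

View pics/s16.png

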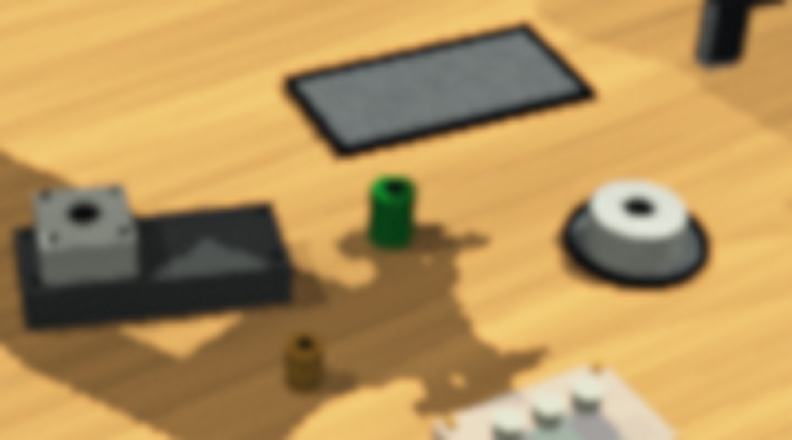

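Request:
apply_moves(
  series=[
    [8.5,0,0,0,0.023],
    [8.5,-0.13,1.0,0,0],
    [8.5,-0.13,2.2,0,0],
    [8.5,-0.13,3.0,0,0],
    [8.5,-0.13,3.4,0,0],
    [8.5,-0.13,3.4,0,0],
    [8.5,-0.13,3.4,0.5,0],
    [8.5,-0.13,3.4,1.0,0],
    [8.5,-0.13,3.4,1.0,0],
    [8.5,-0.13,3.0,1.0,0],
    [8.5,-0.1,2.2,0.8,0],
    [8.5,-0.08,1.07,0.5,0],
    [8.5,0,0,0,0],
    [8.5,0,0,0,0],
    [8.5,0,0,0,0],
  ],
)

```text
t: 17.4
tcp_pos: [0.5061, -0.0412, 0.096]
tool_rot: [-3.089, 0.573, -0.0]
ft_force: [-0.6, 0.4, 0.4]
width: 0.993
```

```bash
python3 - <<'E'
from ov import *
to(507.5,-41.5,47,-.367)
ov((200,120,320,230),5.4,"s17.png",[])
E
```

```text
t 17.4 tcp [506.1 -41.2  96. ] yaw -0.367 tilt 0.0003 F [-0.6  0.4  0.4] w 84.8
  turn 0.0 then shift cm [ 0.14 -0.02  4.9 ]
```

View pics/s17.png

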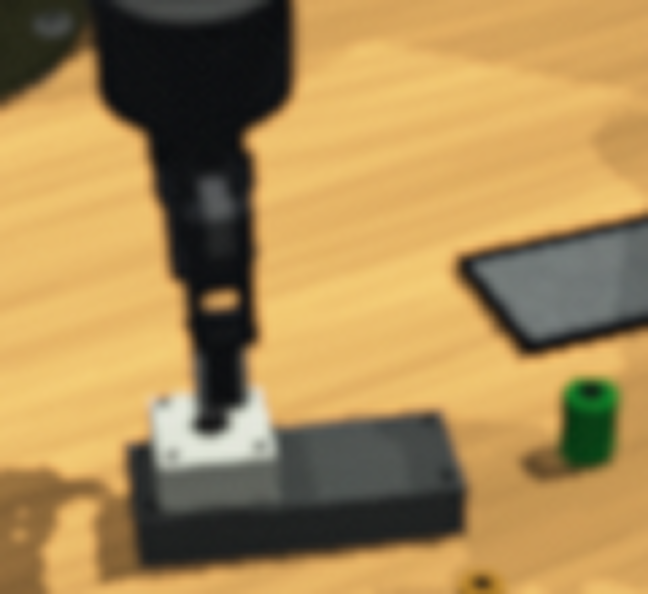

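Request:
apply_moves(
  series=[
    [8.5,0.14,0,1.0,0],
    [8.5,0,0,1.3,0],
    [8.5,0,0,1.2,0],
    [8.5,0,0,0.9,0],
    [8.5,0,0,0.5,0],
    [8.5,0,0,0,0],
    [8.5,0,0,0,0],
    [7,0,0,0,0],
    [6,0,0,0,0],
    [5.4,0,0,0,0],
    [4.9,0,0,0,0],
    [4.3,0,0,0,0],
    [4.3,0,0,0,0],
    [4.3,0,0,0,0],
    [4.3,0,0,0,0],
    [4.3,0,0,0,0],
  ],
)

```text
t: 18.78
tcp_pos: [0.5072, -0.0427, 0.0474]
tool_rot: [3.089, -0.573, 0.001]
ft_force: [-1.2, -0.1, 6.0]
width: 0.544
```

```bash
python3 - <<'E'
from ov import *
to(620.5,-233,75)
ov((200,120,320,230),5.4,"s18.png",[])
E
```

```text
t 18.78 tcp [507.2 -42.7  47.4] yaw -0.367 tilt 0.0009 F [-1.2 -0.1  6. ] w 46.4
  turn -0.0 then shift cm [17.41 13.7  -2.74]
```

View pics/s18.png

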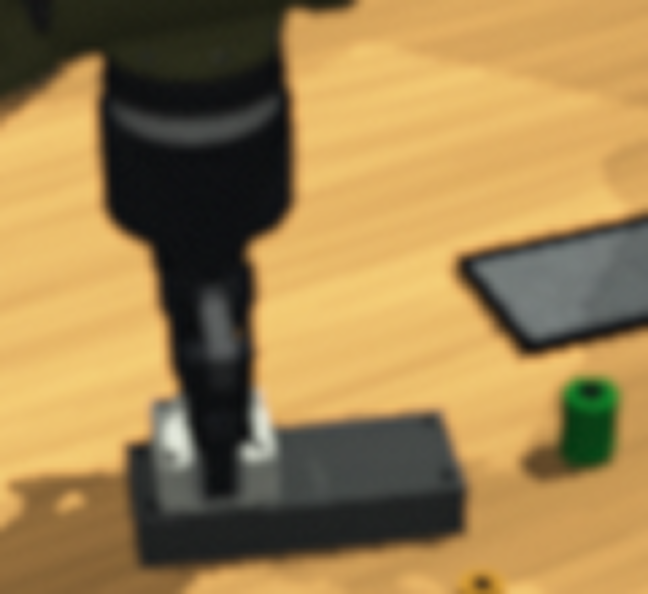

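Request:
apply_moves(
  series=[
    [4.3,0,0,-0.5,0],
    [4.3,0,0,-1.0,0],
    [4.3,0,0,-1.5,0],
    [4.3,0,0,-2.0,0],
    [4.3,0,0,-2.0,0],
    [4.3,0,0,-1.5,0.05],
    [4.3,0,0,-1.0,0.05],
    [4.3,0,0,0,0],
    [4.3,0,0,0,0],
  ],
)

```text
t: 19.58
tcp_pos: [0.507, -0.0426, 0.1423]
tool_rot: [-3.057, 0.725, -0.002]
ft_force: [0.4, -0.1, -2.3]
width: 0.547
```

```bash
python3 - <<'E'
from ov import *
to(621,-233,75)
E
```

```text
t 19.58 tcp [507.  -42.6 142.3] yaw -0.466 tilt 0.0011 F [ 0.4 -0.1 -2.3] w 46.7
  turn -0.0 then shift cm [18.73 11.9   6.75]
```

Request:
apply_moves(
  series=[
    [4.3,0.8,0.5,0,0],
    [4.3,1.6,1.0,0,0],
    [4.3,2.3,1.46,0,0],
    [4.3,2.5,1.6,0,0],
    [4.3,2.5,1.6,0.7,0],
    [4.3,2.5,1.6,1.5,0],
    [4.3,2.5,1.6,1.5,0],
    [4.3,2.0,1.27,1.5,0],
    [4.3,1.3,0.8,1.0,0],
    [4.3,0.73,0.47,0.5,0],
    [4.3,0,0,0,0],
    [4.3,0,0,0,0],
    [4.3,0,0,0,0],
  ],
)

```text
t: 20.67
tcp_pos: [0.6205, -0.2325, 0.0754]
tool_rot: [-3.057, 0.725, -0.001]
ft_force: [0.2, -0.2, -1.2]
width: 0.552
```

```bash
python3 - <<'E'
from ov import *
to(621,-233,26)
st=bot.sense(); p=st["tcp_pos"]; M=R.from_rotvec(st["tool_rot"]).as_matrix()
def sq(x,y,z,a,h):
    c=np.array([[1,1],[1,-1],[-1,-1],[-1,1]])*h; r=np.array([[np.cos(a),-np.sin(a)],[np.sin(a),np.cos(a)]]); q=c@r.T+[x,y]; return np.c_[q,np.full(4,z)]
ov((130,210,230,310),6,"s19.png",[(sq(.621,-.233,.008,np.radians(63.2),.034),(0,0,255)),(sq(p[0],p[1],p[2]-.0194,-.466,.024),(0,255,0))])
E
```

```text
t 20.67 tcp [ 620.5 -232.5   75.4] yaw -0.466 tilt 0.0004 F [ 0.2 -0.2 -1.2] w 47.1
  turn -0.0 then shift cm [0.06 0.03 4.94]
```

View pics/s19.png

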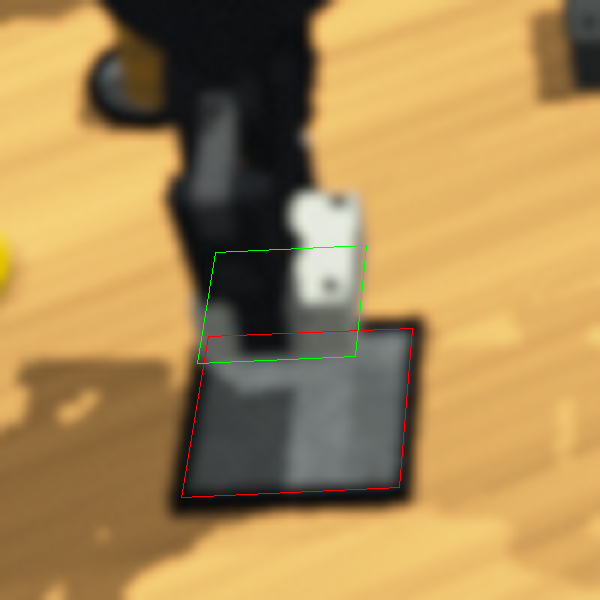

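Request:
apply_moves(
  series=[
    [4.3,0.1,0.03,1.0,0],
    [4.3,0,0,1.3,0],
    [4.3,0,0,1.2,0],
    [4.3,0,0,0.9,0],
    [4.3,0,0,0.5,0],
    [4.3,0,0,0.1,0],
    [4.3,0,0,0.05,0],
    [4.3,0,0,0.05,0],
    [4.3,0,0,0,0],
    [4.3,0,0,0,0],
  ],
)

```text
t: 21.55
tcp_pos: [0.6214, -0.2339, 0.0238]
tool_rot: [3.056, -0.727, 0.0]
ft_force: [-0.5, 0.6, -1.5]
width: 0.55
```

```bash
python3 - <<'E'
from ov import *
to(621,-233,23.4)
ov((130,210,230,310),6,"s20.png",[])
E
```

```text
t 21.55 tcp [ 621.4 -233.9   23.8] yaw -0.467 tilt 0.0002 F [-0.5  0.6 -1.5] w 46.9
  turn -0.0 then shift cm [-0.07 -0.06  0.04]
```

View pics/s20.png

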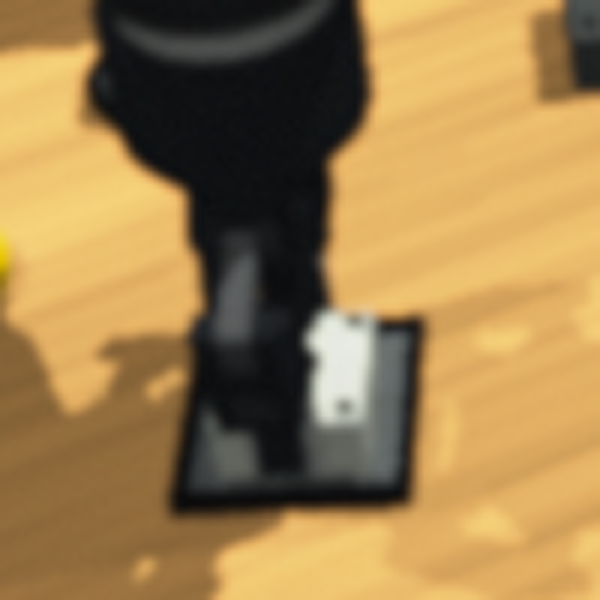

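Request:
apply_moves(
  series=[
    [4.3,0,-0.1,0.05,0],
    [4.3,0,-0.1,0.05,0],
    [4.3,0,0,0.05,0],
    [4.3,0,0,0,0],
    [4.3,0,0,0,0],
  ],
)

```text
t: 22.02
tcp_pos: [0.6226, -0.2324, 0.0235]
tool_rot: [3.056, -0.727, 0.002]
ft_force: [-3.0, -1.5, 8.4]
width: 0.545
```

Request:
apply_moves(
  series=[
    [5.2,0,0,0,0],
    [5.8,0,0,0,0],
    [6.5,0,0,0,0],
    [7.2,0,0,0,0],
    [8,0,0,0,0],
    [8,0,0,-0.5,0],
    [8.5,0,0,-1.5,0],
    [8.5,0,0,-2.5,0],
    [8.5,0,0,-3.0,0],
    [8.5,0,0,-3.0,0],
    [8.5,0,0,-1.5,0],
    [8.5,0,0,0,0],
  ],
)

```text
t: 23.02
tcp_pos: [0.6237, -0.2327, 0.1484]
tool_rot: [3.055, -0.727, 0.012]
ft_force: [1.1, 0.3, 0.2]
width: 0.997
```

```bash
python3 - <<'E'
from ov import *
t=cam("top"); zoom(t,215,180,300,240,9,"t21.png"); np.save("top3.npy",t,allow_pickle=True)
ov((130,180,310,310),4.2,"s21.png",[])
to(518.5,-8.5,80,-.344)
E
```

```text
t 23.12 tcp [ 622.3 -232.2  143.6] yaw -0.467 tilt 0.0017 F [ 0.6  0.  -1.7] w 85.2
  turn -0.123 then shift cm [-17.33 -17.55   6.33]
```

View pics/s21.png

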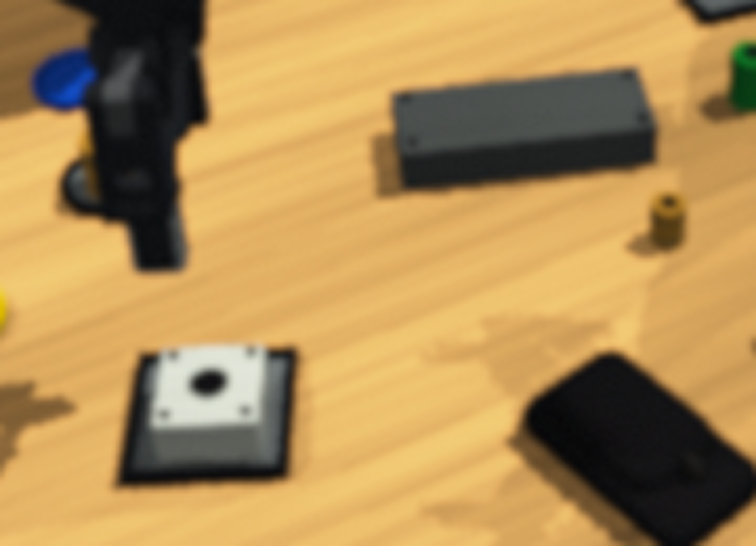

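View pics/t21.png

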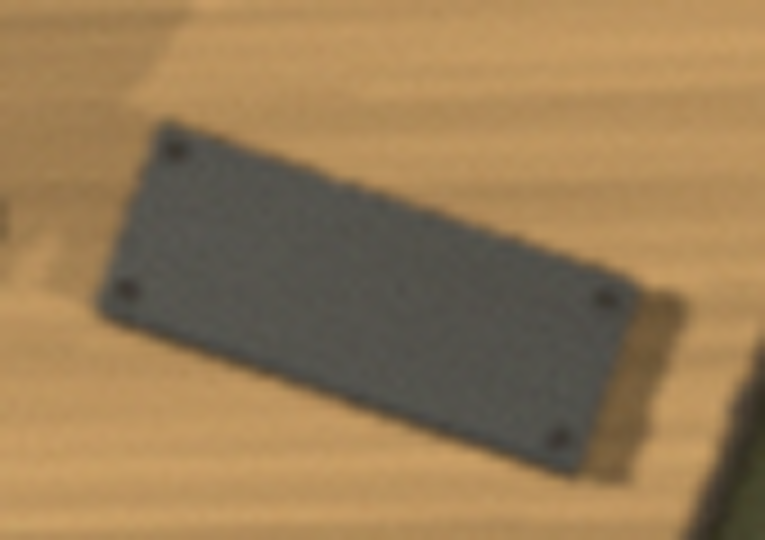

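```bash
python3 - <<'E'
from h import *
t=np.load("top3.npy",allow_pickle=True).item(); s=np.load("sc2.npy",allow_pickle=True).item()
T=lambda x,y:(215+(x+.5)/9-.5,180+(y+.5)/9-.5); S=lambda x,y:(130+(x+.5)/4.2-.5,180+(y+.5)/4.2-.5)
a=np.array([pix2w(t,T(*q),.028)[0,:2]*1000 for q in [(174,150),(606,299),(559,439),(126,290)]])
b=np.array([pix2w(s,S(*q),.028)[0,:2]*1000 for q in [(628,76),(642,118),(412,141),(405,99)]])
for q in (a,b): print(np.round(q).tolist(),q.mean(0))
v=(a[0]+a[3]-a[1]-a[2]); print(np.degrees(np.arctan2(v[1],v[0])))
v=(b[0]+b[1]-b[2]-b[3]); print(np.degrees(np.arctan2(v[1],v[0])))
E
```

```text
[[559.0, 44.0], [514.0, -72.0], [476.0, -58.0], [520.0, 58.0]] [517.30577352  -6.64889735]
[[524.0, 55.0], [559.0, 41.0], [514.0, -74.0], [480.0, -62.0]] [519.21077214 -10.06110574]
69.0667422522086
68.8433030095572
```

```bash
python3 - <<'E'
from h import *
to(518.5,-9,70,-.367)
E
```

```text
t 23.12 tcp [ 622.3 -232.2  143.6] yaw -0.467 tilt 0.0017 F [ 0.6  0.  -1.7] w 85.2
  turn -0.1 then shift cm [-17.71 -17.1    7.33]
```

Request:
apply_moves(
  series=[
    [8.5,0,0,0,-0.1],
    [8.5,-0.8,-0.77,0,0],
    [8.5,-1.5,-1.45,0,0],
    [8.5,-2,-1.93,0,0],
    [8.5,-2,-1.93,0,0],
    [8.5,-2,-1.93,0.5,0],
    [8.5,-2,-1.93,1,0],
    [8.5,-2,-1.93,1.5,0],
    [8.5,-2,-1.93,1.5,0],
    [8.5,-1.7,-1.64,1.5,0],
    [8.5,-1.1,-1.06,1.0,0],
    [8.5,-0.61,-0.6,0.3,0],
    [8.5,0,0,0,0],
    [8.5,0,0,0,0],
    [8.5,0,0,0,0],
  ],
)

```text
t: 24.37
tcp_pos: [0.519, -0.0097, 0.0699]
tool_rot: [-3.089, 0.574, -0.002]
ft_force: [1.3, -0.3, -0.5]
width: 0.997
```

```bash
python3 - <<'E'
from ov import *
to(518.5,-9,18,-.367)
ov((200,120,320,230),5.4,"s22.png",[])
E
```

```text
t 24.37 tcp [519.   -9.7  69.9] yaw -0.368 tilt 0.001 F [ 1.3 -0.3 -0.5] w 85.2
  turn -0.001 then shift cm [-0.07 -0.05  5.19]
```

View pics/s22.png

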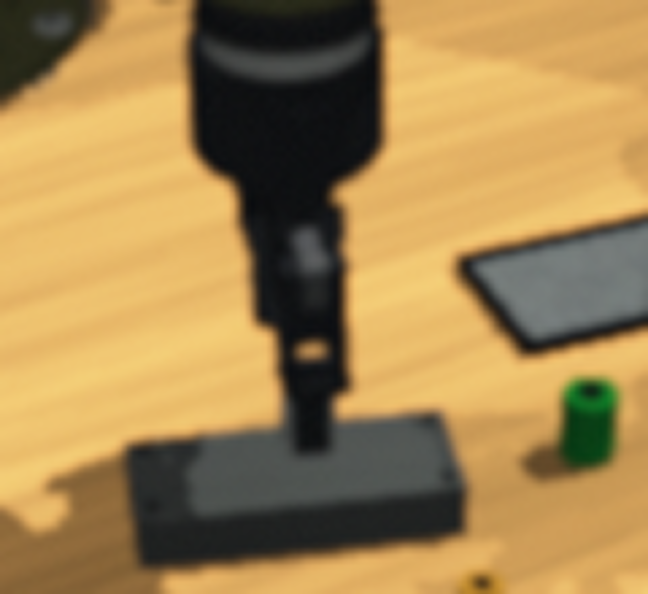

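Request:
apply_moves(
  series=[
    [8.5,-0.07,-0.05,1.0,0],
    [8.5,0,0,1.3,0],
    [8.5,0,0,1.3,0],
    [8.5,0,0,1.0,0],
    [8.5,0,0,0.6,0],
    [8.5,0,0,0,0],
    [8.5,0,0,0,0],
    [7.5,0,0,0,0],
    [6.7,0,0,0,0],
    [6.1,0,0,0,0],
    [5.6,0,0,0,0],
    [5.0,0,0,0,0],
    [5.0,0,0,0,0],
    [5.0,0,0,0,0],
    [5.0,0,0,0,0],
    [5.0,0,0,0,0],
  ],
)

```text
t: 25.75
tcp_pos: [0.518, -0.0082, 0.018]
tool_rot: [-3.089, 0.573, -0.001]
ft_force: [-3.8, 1.0, 7.5]
width: 0.639
```

```bash
python3 - <<'E'
from ov import *
to(450,226,80)
ov((200,120,320,230),5.4,"s23.png",[])
E
```

```text
t 25.75 tcp [518.   -8.2  18. ] yaw -0.367 tilt 0.0005 F [-3.8  1.   7.5] w 54.6
  turn -0.0 then shift cm [-14.75 -19.42  -6.21]
```

View pics/s23.png

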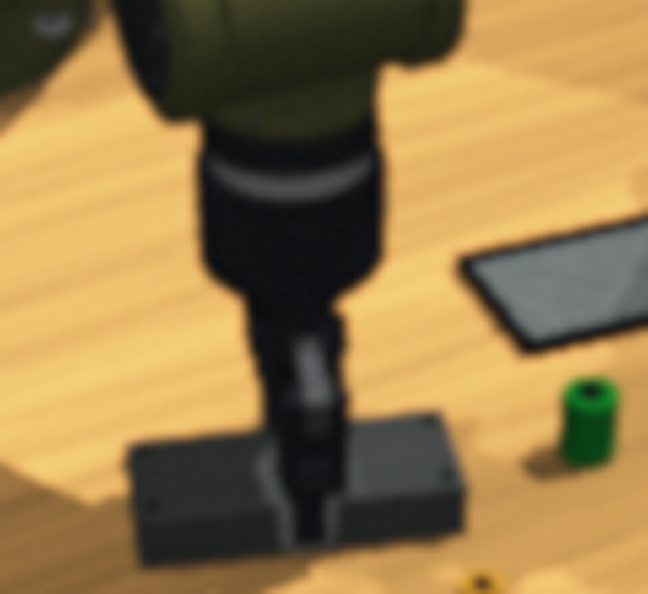

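Request:
apply_moves(
  series=[
    [5.0,0,0,-0.4,0],
    [5.0,0,0,-0.8,0],
    [5.0,0,0,-1.2,0],
    [5.0,0,0,-1.6,0],
    [5.0,0,0,-1.8,0],
    [5.0,0,0,-1.6,-0.05],
    [5.0,0,0,-1.2,-0.06],
    [5.0,0,0,-0.6,-0.06],
    [5.0,0,0,0,-0.04],
    [5.0,0,0,0,0],
    [5.0,0,0,0,0],
  ],
)

```text
t: 26.72
tcp_pos: [0.5177, -0.0082, 0.1099]
tool_rot: [3.132, -0.249, 0.001]
ft_force: [-0.5, -0.2, -4.2]
width: 0.646
```

```bash
python3 - <<'E'
from ov import *
to(451,225,65)
ov((200,90,370,230),4.5,"s24.png",[])
E
```

```text
t 26.72 tcp [517.7  -8.2 109.9] yaw -0.158 tilt 0.0003 F [-0.5 -0.2 -4.2] w 55.2
  turn -0.0 then shift cm [-10.27 -21.98   4.48]
```

View pics/s24.png

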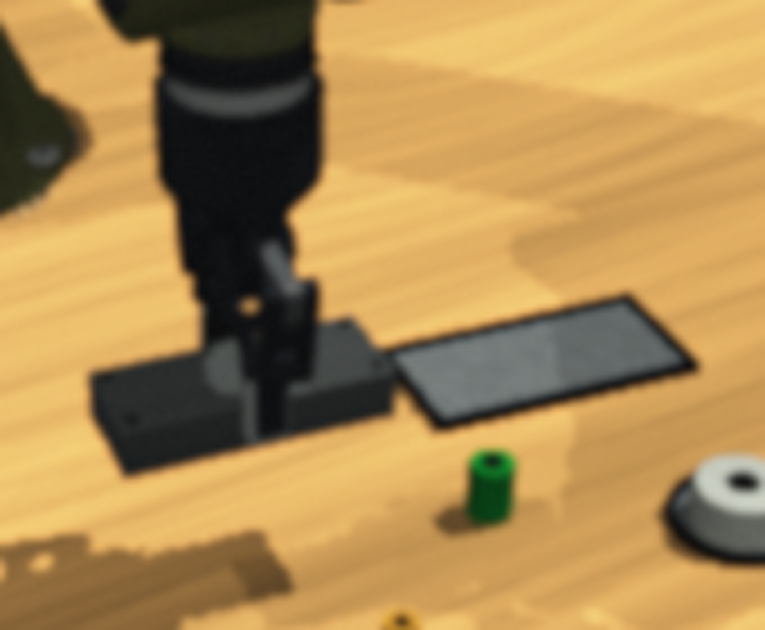

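Request:
apply_moves(
  series=[
    [5.0,-0.37,-0.8,0,0],
    [5.0,-0.75,-1.6,0,0],
    [5.0,-1.12,-2.4,0,0],
    [5.0,-1.21,-2.6,0,0],
    [5.0,-1.21,-2.6,0,0],
    [5.0,-1.21,-2.6,0,0],
    [5.0,-1.21,-2.6,0,0],
    [5.0,-1.12,-2.4,0.8,0],
    [5.0,-0.93,-2.0,1.2,0],
    [5.0,-0.7,-1.5,1.2,0],
    [5.0,-0.44,-0.88,0.8,0],
    [5.0,0,0,0.4,0],
    [5.0,0,0,0,0],
    [5.0,0,0,0,0],
    [5.0,0,0,0,0],
  ],
)

```text
t: 28.02
tcp_pos: [0.4513, 0.2244, 0.0658]
tool_rot: [-3.132, 0.248, -0.001]
ft_force: [0.8, 0.3, -3.8]
width: 0.643
```

```bash
cat >> ov.py <<'E'
def rect(x,y,z,a,hx,hy):
    c=np.array([[hx,hy],[hx,-hy],[-hx,-hy],[-hx,hy]]); r=np.array([[np.cos(a),-np.sin(a)],[np.sin(a),np.cos(a)]]); q=c@r.T+[x,y]; return np.c_[q,np.full(4,z)]
E
python3 - <<'E'
from ov import *
to(451,225,24)
st=bot.sense(); p=st["tcp_pos"]
ov((265,100,385,210),6,"s25.png",[(rect(.451,.225,.008,np.radians(-8.9),.038,.08),(0,0,255)),(rect(p[0],p[1],p[2]-.018,-.158,.028,.07),(0,255,0))])
E
```

```text
t 28.02 tcp [451.3 224.4  65.8] yaw -0.158 tilt 0.0007 F [ 0.8  0.3 -3.8] w 54.9
  turn -0.0 then shift cm [-0.04 -0.06  4.18]
```

View pics/s25.png

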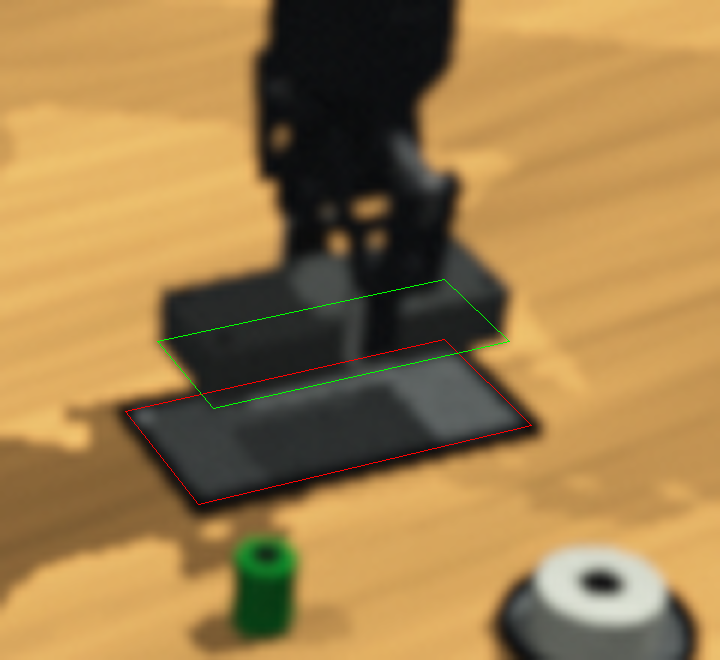

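Request:
apply_moves(
  series=[
    [5.0,0,0,0.8,0],
    [5.0,0,0,1.1,0],
    [5.0,0,0,1.0,0],
    [5.0,0,0,0.7,0],
    [5.0,0,0,0.4,0],
    [5.0,0,0,0,0],
    [5.0,0,0,0,0],
    [5.0,0,0,0,0],
  ],
)

```text
t: 28.73
tcp_pos: [0.4509, 0.225, 0.0255]
tool_rot: [-3.132, 0.246, -0.001]
ft_force: [-0.7, 0.8, -4.1]
width: 0.64
```

```bash
python3 - <<'E'
from ov import *
to(451.5,224.5,22)
st=bot.sense(); p=st["tcp_pos"]
ov((265,100,385,210),6,"s26.png",[])
E
```

```text
t 28.73 tcp [450.9 225.   25.5] yaw -0.157 tilt 0.0004 F [-0.7  0.8 -4.1] w 54.7
  turn -0.0 then shift cm [0.06 0.04 0.35]
```

View pics/s26.png

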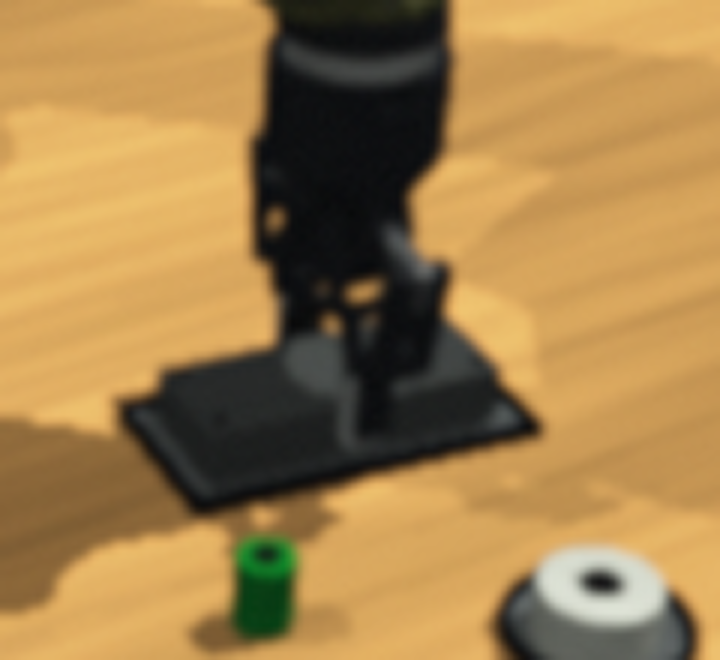

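Request:
apply_moves(
  series=[
    [5.0,0.05,-0.15,0,0],
    [5.0,0,0,0.15,0],
    [5.0,0,0,0.1,0],
    [5.0,0,0,0.05,0],
    [5.0,0,0,0.05,0],
    [5.0,0,0,0,0],
    [5.0,0,0,0,0],
    [5.0,0,0,0,0],
  ],
)

```text
t: 29.45
tcp_pos: [0.4515, 0.2264, 0.022]
tool_rot: [-3.132, 0.246, -0.0]
ft_force: [-4.2, -1.1, 4.0]
width: 0.641
```

Request:
apply_moves(
  series=[
    [5.8,0,0,0,0],
    [6.3,0,0,0,0],
    [7.0,0,0,0,0],
    [7.8,0,0,0,0],
    [8.5,0,0,0,0],
    [8.5,0,0,-0.5,0],
    [8.5,0,0,-1.5,0],
    [8.5,0,0,-2.5,0],
    [8.5,0,0,-3.0,0],
    [8.5,0,0,-3.0,0],
    [8.5,0,0,-3.0,0],
    [8.5,0,0,-2,0],
    [8.5,0,0,0,0],
  ],
)

```text
t: 30.53
tcp_pos: [0.4529, 0.227, 0.1815]
tool_rot: [-3.129, 0.246, -0.01]
ft_force: [0.1, -0.1, 0.6]
width: 0.992
```

```bash
python3 - <<'E'
from ov import *
to(300,430,250)
s=cam("scene"); zoom(s,90,140,400,320,2.5,"s27.png")
E
```

```text
t 30.53 tcp [452.9 227.  181.5] yaw -0.157 tilt 0.0072 F [ 0.1 -0.1  0.6] w 84.7
  turn -0.0 then shift cm [-18.23 -17.69  -6.9 ]
```

View pics/s27.png

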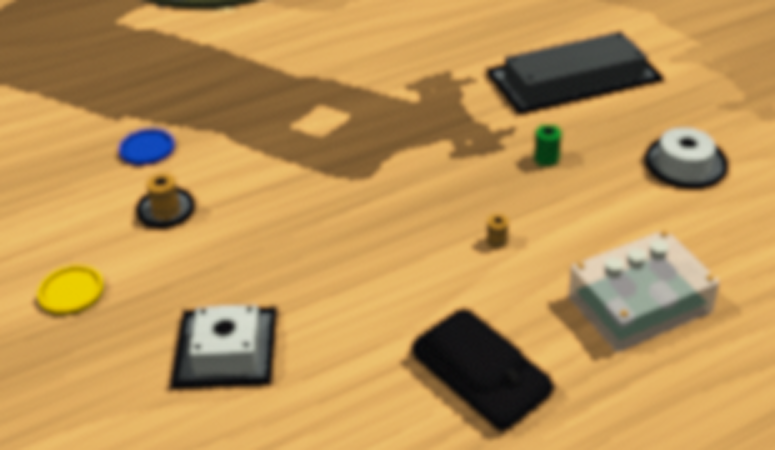

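All four parts are in their trays, and the mouse and box look unmoved. I'll move the arm clear so both cameras can check the centring.

Request:
apply_moves(
  series=[
    [8.5,-1.3,-1.2,-1,0],
    [8.5,-2.4,-2.3,-1,0],
    [8.5,-2.6,-2.5,-1,0],
    [8.5,-2.6,-2.5,-1,0],
    [8.5,-2.6,-2.5,-1,0],
    [8.5,-2.6,-2.5,-1,0],
    [8.5,-2.4,-2.3,0,0],
    [8.5,-1.3,-1.2,0,0],
    [8.5,0,0,0,0],
    [8.5,0,0,0,0],
    [8.5,0,0,0,0],
  ],
)

```text
t: 31.5
tcp_pos: [0.3024, 0.4215, 0.236]
tool_rot: [3.131, -0.246, -0.001]
ft_force: [-0.1, -1.2, -0.1]
width: 0.995
```

```bash
python3 - <<'E'
from ov import *
t=cam("top"); zoom(t,115,95,405,305,2.7,"t28.png"); np.save("top4.npy",t,allow_pickle=True)
k=6
for i,(x,y) in enumerate([(161,245),(160,177),(343,171),(342,245)]):
    zoom(t,x-40,y-28,x+40,y+28,5,f"tp{i}.png")
ims=[cv2.imread(f"pics/tp{i}.png") for i in range(4)]
cv2.imwrite("pics/t29.png",np.vstack([np.hstack(ims[:2]),np.hstack(ims[2:])]))
E
```

```text
(no output)
```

View pics/t28.png

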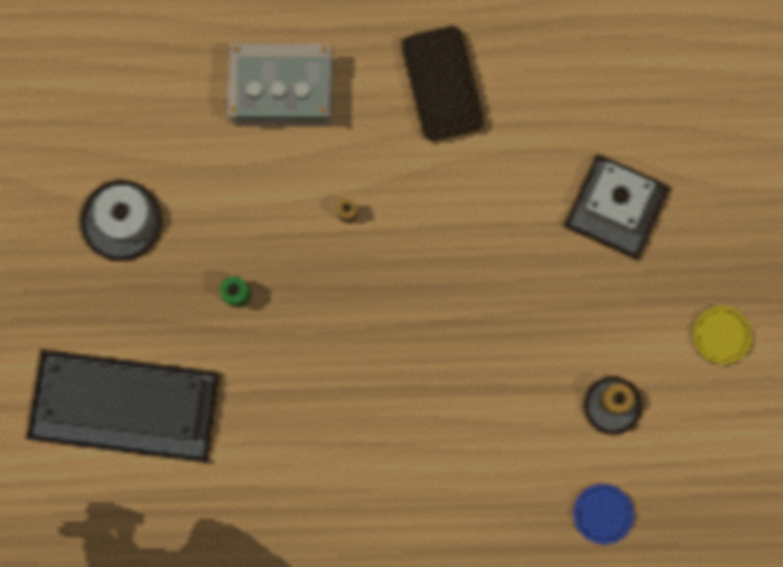

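View pics/t29.png

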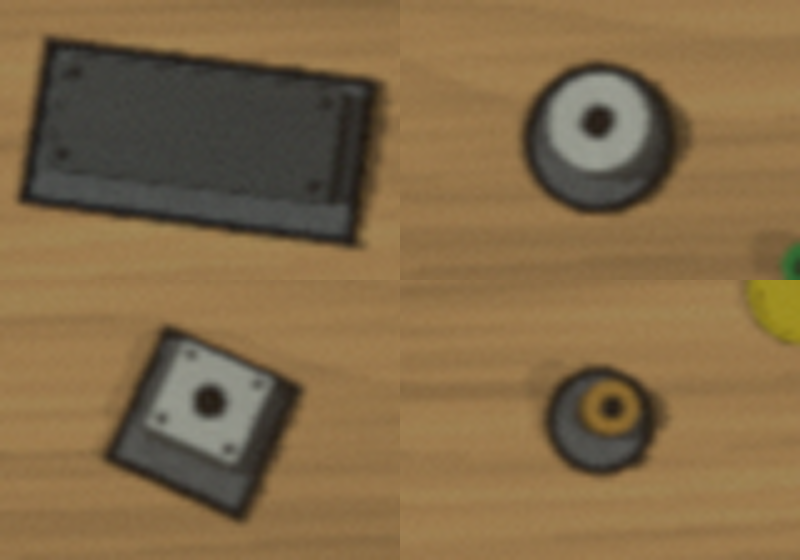

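```bash
python3 - <<'E'
from ov import *
t=np.load("top4.npy",allow_pickle=True).item()
C=[(161,245),(160,177),(343,171),(342,245)]
def P(i,pts,z):
    x,y=C[i]; return np.mean([pix2w(t,(x-40+(u+.5)/5-.5,y-28+(v+.5)/5-.5),z)[0,:2]*1000 for u,v in pts],0)
tr=np.array([[446.1,230.6],[619,232.9],[616.1,-229.5],[433,-215.3]])
p=np.array([P(0,[(72,72),(326,104),(314,187),(62,154)],.032),P(1,[(198,121)],.03),P(2,[(191,75),(258,104),(229,169),(161,139)],.03),P(3,[(211,128)],.038)])
print(p.round(1)); print((p-tr).round(1),np.hypot(*(p-tr).T).round(1))
# independent check: tilt of camera: re-run trays with a sensitivity of dz on ground
s=cam("scene"); np.save("sc4.npy",s,allow_pickle=True)
im=[]
for i,(x,y) in enumerate([(320,167),(364,203),(180,277),(156,220)]): zoom(s,x-40,y-28,x+40,y+28,5,f"sp{i}.png")
ims=[cv2.imread(f"pics/sp{i}.png") for i in range(4)]
cv2.imwrite("pics/s29.png",np.vstack([np.hstack(ims[:2]),np.hstack(ims[2:])]))
E
```

```text
[[ 450.6  228.1]
 [ 623.3  228.9]
 [ 622.1 -229.8]
 [ 437.4 -216.2]]
[[ 4.5 -2.5]
 [ 4.3 -4. ]
 [ 6.  -0.3]
 [ 4.4 -0.9]] [5.1 5.9 6.  4.5]
```

View pics/s29.png

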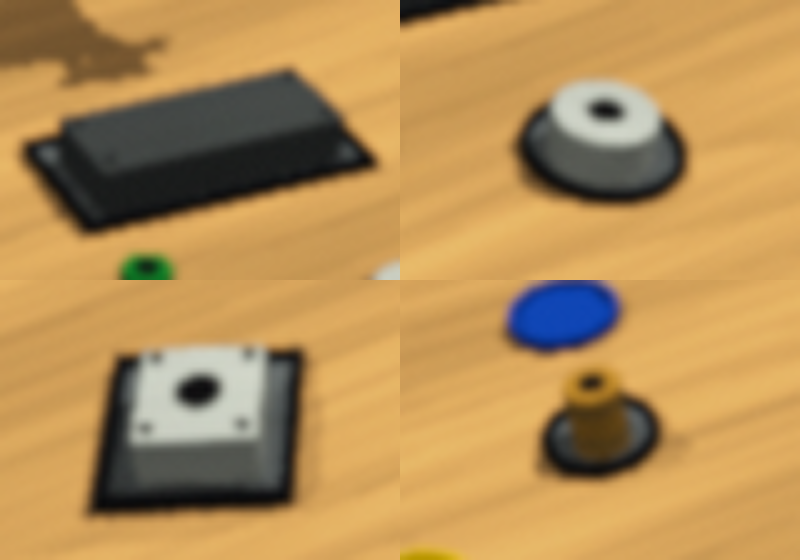

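```bash
python3 - <<'E'
from h import *
import m
m.run("top4.npy",[("box",(219,127),.04),("mouse",(279,126),.02)])
print(bot.finish_job(), bot.sense()["t"])
E
```

```text
top4.npy box centroid [731.9  76.7] rect [731.7  76.7] [91.1 67.6] 87.2 eqD 85.8
top4.npy mouse centroid [737.1 -72. ] rect [737.1 -72. ] [101.2  55.4] 11.3 eqD 82.5
the job is handed in; nothing more can be done
the job is handed in; nothing more can be done
```

I took the pile apart and put each part in its own tray: barrel, then round coupler, square coupler and block. The job was handed in after about 32 s of the 106 s allowed.

- **Placing:** each part was lowered until the wrist force showed light contact (4–8 N). Contact came within about 0.1 mm of the height expected for the tray floor. In the last pictures all four parts stand level inside their rims and the gripper is open and clear.
- **Mouse, clear box and look-alikes:** the mouse and box measure the same as at the start, to within 0.1 mm. The look-alikes were not touched.
- **Centring, where the cameras disagreed:** the top camera puts the parts 4.5–6.0 mm off their tray centres, mostly towards +x. The scene-camera overlays, which I aimed by, put them about 0–2 mm off. I think the scene camera is biased because it also sees the trays' outer walls. Even the larger figure is inside the 12 mm and 15 mm limits and the 10 mm clearance to the rims, so I left them as they were.

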